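# Change over the test blocks in the bench vise

## Robot

A 6-joint arm with a two-finger parallel gripper is mounted at the origin on the work surface. World frame = base frame: x ahead of the robot, y to its left, z up, the work surface at z = 0. Lengths are in mm, angles in rad, forces in N, time in s.
With the tool pointing down it reaches from about 300 to 775 mm from the base axis. Payload 14.6 kg.
Tool frame: the origin (TCP) lies between the finger pads; the fingertips stand manip.nose_length ahead of it and the grasp point (between the pads) lies 11 mm behind it (manip.nose_length is the distance from the TCP to the fingertips, in mm); z points along the fingers, y is the line along which they close (so a half turn about z gives the same grasp; the last joint's range is limited). The gripper opens to 94 mm and grips with 3 to 60 N. Pads are 16 mm wide; open, the fingers measure 119 mm over their backs; the gripper's body (75 mm by 177 mm) begins 78 mm behind the grasp point.
Start: joints at [-1.272, 0.3, 1.521, -0, 1.321, -0.067], TCP at [196.726, -513.603, 213.446] pointing down, gripper open.
Joint ranges: [-3.03, 3.03], [-0.79, 2.21], [0.23, 2.52], [-1.04, 4.18], [0, 3.07], [-2.55, 2.55]. Speed limits (rad/s): [2.22, 2.22, 2.57, 3.14, 3.14, 3.14].

## Interface

Orientations are given as [roll, pitch, yaw] about the fixed x, y, z axes, in that order (R = Rz(yaw) Ry(pitch) Rx(roll)).
In Python, from cell import manip, cams, job gives the robot as it stands.
- The arm moves only by the tool jog_arm, never from a script. Its argument "commands" is a list of rows, each an object of numbers: "dx", "dy", "dz": the shift along the tool's x, y, z each as a share of 40 mm, from -1 to 1; "ax", "ay", "az": the turn, a rotation vector about the tool's x, y, z each as a share of 10 degrees, from -1 to 1; "gripper": the closure, from 0 (fully open) to 1 (shut). A call has 1 to 10 rows; each row shifts and turns the commanded pose from where the row before left it, along the tool's axes as they then stand; what a row does not reach is not made up. A row lasts 1/8 s, in which the tool goes at most 62.5 mm and 10.7 degrees, less where a joint would pass 70% of its speed; a pose out of reach is approached as far as the arm can. A call with a number of a shift or a turn outside -1 to 1 is refused whole. A call with a gripper value outside its range is refused whole. The fingers move at their own pace and stop on an object; "squeeze" is the grip in N (left out, the last holds). Time passes only in rows, so rows that do not move let the fingers close. It gives the time, the measured TCP pose, the force, the opening and the grip force at its end, in the units of the state.
- manip.read_state(): the state, without advancing time (a new reading comes with each control period).
- cams.camera(name): name is "scene" or "side" or "wrist"; returns a dict with "image" (420x560x3 uint8, red, green, blue), "fx", "fy", "cx", "cy" (pixels), "world_to_cam" (4x4, takes a point from world to camera coordinates). Camera axes: x right, y down, z forward; pixel columns grow to the right and rows downward; lengths in mm; the calibration is good to about 2 mm. A picture is of the moment at which its call begins. There is no depth.
- job.sign_off(): hands the job in; it is judged then, once.
The state is a dict: "clock": time; "joints": joint angles; "qd": joint speeds; "effort": joint torques, N m; "eef_pos": TCP position; "eef_rot": TCP orientation; "wrist_force": force on the tool from outside, world axes, zero at the start; "moment": the same for the moment, N m; "finger_gap": finger opening in mm; "finger_force": force on a finger pad.
Only numpy, scipy, OpenCV 4.12 (cv2) and the standard library are available. Lean on these libraries where they do the work, as an engineer would, in place of code of your own. Each camera call takes 0.05 s, during which the arm holds its last target. There are 200 camera calls.

## Task

Crank the vise open, take out the notched test blocks that it holds and stand them upright on the floor of the blue basket. Then set all the plain blocks side by side on the vise bed with their long sides along the jaws, and crank the jaw shut until it holds every one of them tight against the fixed jaw. Leave the jar, the tin and the beaker alone.

Things in the scene. Friction and masses are not known exactly. Their poses are not given: they have to be found in the camera images.
- vise: grey machine vise bolted to the bench. Origin on the bench under the middle of the work space; z up, y along the screw from the fixed jaw to the crank, x along the jaws. Body: y -80 to 130 mm, x -105 to 105 mm (foot). Jaws: 190 mm wide, 16 mm above the bed; the fixed one fills y -50 to -20 mm. Screw bearing at y 111 mm, top 86 mm above the bench
- bed (a point): the middle of the foot of the fixed jaw's face, on the bed where work stands. The bed is closed at both ends by upright stop plates at x = -95 and 95 mm, 26 mm above the bed, y -50 to 50 mm. Bed 80 mm above the bench, at y = -20 mm in the vise frame; axes as the vise's
- jaw_plate: sprung steel face plate of the moving jaw, 190 x 12 x 16 mm. Origin at the bottom middle of its working face, which looks to the vise's -y; its y in the vise frame plus 20 mm is the opening between the jaws. Slides along y only, driven by the crank; the self-locking screw keeps it from being pushed back by hand. The jaw block behind it is no taller and ends 41 mm behind the face
- crank (a joint): crank angle a (rad), -1.0 to 10.4, 0 = straight up. Grows anticlockwise seen from the crank's end, which opens the jaw 20 mm a turn: unloaded, the opening is 31.3 mm + 3.18 mm a rad. Starts clamped on 36 mm work, near 0. When closing, the plate meets 36 mm work at about 1.5; turning on loads the spring behind it, 13 N a rad shared by the blocks, so near 0 is tight. Stays where it is left
- screw (a point): point on the crank's axis level with the middle of its grip: 171 mm along y and 70 mm above the vise's origin; axes as the vise's. At crank angle a the grip's middle is 40 sin(a) mm along x and 40 cos(a) mm along z from here; turning takes about 5 N there
- crank_grip: the crank's round black grip, 16 mm in diameter and 50 mm long, parallel to the screw, spinning freely on its pin; origin at its middle, y along the grip. The crank arm is 25 mm nearer the vise. It can be pinched from above, about its middle, anywhere on its circle
- basket: a low blue plastic basket without a lid, 220 x 160 mm and 50 mm tall, walls and floor 5 mm thick, fixed to the bench. Origin in the middle of its underside; x along the 220 mm side, y along the 160 mm side
- notched0: a notched pale plaster test block, 48 x 36 x 40 mm tall, 0.14 kg, with a sawn slot 12 mm wide and 16 mm deep across the middle of its top, running along its y; origin in the middle of the underside, z up; x along the 48 mm length, y across the 36 mm width. At the start it is clamped in the vise by its 36 mm width, x along the jaws. There may be one or two
- notched1: a notched pale plaster test block, 48 x 36 x 40 mm tall, 0.14 kg, with a sawn slot 12 mm wide and 16 mm deep across the middle of its top, running along its y; origin in the middle of the underside, z up; x along the 48 mm length, y across the 36 mm width. At the start it is clamped in the vise by its 36 mm width, x along the jaws. There may be one or two
- blank0: a plain pale plaster block without a slot, 48 x 36 x 40 mm tall, about 0.16 kg, standing on the bench; origin in the middle of the underside, z up; x along the 48 mm length, y across the 36 mm width. There may be two or three
- blank1: a plain pale plaster block without a slot, 48 x 36 x 40 mm tall, about 0.16 kg, standing on the bench; origin in the middle of the underside, z up; x along the 48 mm length, y across the 36 mm width. There may be two or three
- blank2: a plain pale plaster block without a slot, 48 x 36 x 40 mm tall, about 0.16 kg, standing on the bench; origin in the middle of the underside, z up; x along the 48 mm length, y across the 36 mm width. There may be two or three
- jar: bystander: a lidded jar, 68 mm across, 75 mm tall; origin in the middle of its underside
- tin: bystander: a plain metal tin, 72 mm across, 85 mm tall; origin in the middle of its underside
- beaker: bystander: an empty clear plastic beaker, 72 mm across, 90 mm tall; origin in the middle of its underside
Things that resemble listed ones, but are neither listed nor needed, are in the scene too. Leave any red, turquoise or yellow look-alike of the notched1 alone.

How it is judged:
By the outcome, as a careful person would: the job done as asked, in the order asked, and still so for the second after the job is handed in, with the robot touching nothing.
Of notched0, notched1 only 1 to 2 are there at a start; the rules pass over those that are not, and their reading is None.
Of blank0, blank1, blank2 only 2 to 3 are there at a start; the rules pass over those that are not, and their reading is None.
At some moment in a run one of blank0, blank1, blank2 may be knocked a few centimetres aside while the robot is not near it.
It also fails if it takes over 210 s, if anything falls off the work surface, if the arm or the gripper's body presses on something with over 40 N, if the wrist force passes 120 N, or if a joint passes its speed limit or range.

## Working session

There is one attempt and no reset: what is moved stays moved. The work goes in short steps, Python scripts to look and compute and a tool call to move; the robot and the scene stay as the last step left them, time stands still between calls to the robot, and variables do not carry over. Pictures are saved under pics/ and viewed, at most 14 in all, crops included, and the job is handed in when it is done.

Besides the shell and the picture viewer there is one more tool, called after ">>>" as name(argument=value, ...), one argument or row to a line, values as JSON. jog_arm: Moves the arm, as the interface text tells. Shift numbers are shares of 40 mm and turn numbers shares of 10 degrees, none past 1 either way. Its arguments: {"type":"object","properties":{"commands":{"type":"array"},"squeeze":{"type":"number"}},"required":["commands"]}

```bash
ls; mkdir -p pics; python3 - <<'E'
from cell import manip,cams,job
import cv2,numpy as np
print(manip.read_state(), manip.nose_length)
for n in ["scene","side","wrist"]:
    c=cams.camera(n); cv2.imwrite(f"pics/{n}0.png",c["image"][:,:,::-1]); np.savez(f"pics/{n}0.npz",**c)
    print(n,c["fx"],c["cx"],c["cy"],np.round(c["world_to_cam"],3).tolist())
E
```

```text
pics
{'clock': 0.0, 'joints': array([-1.27159704e+00,  3.00485852e-01,  1.52160105e+00,  1.21766256e-05,
        1.32069852e+00, -6.66112811e-02]), 'qd': array([ 0.00069675, -0.00019481, -0.00031711, -0.00074045,  0.00108338,
        0.00127517]), 'effort': array([-1.27093477e-03, -5.31800687e+01, -3.52736199e+01,  7.07779988e-02,
        2.43757601e-02, -1.24771150e-04]), 'eef_pos': array([ 196.65555486, -513.36030941,  212.86978781]), 'eef_rot': array([-3.14040331e+00, -9.11613299e-05,  3.65807496e-01]), 'wrist_force': array([ 0.3881917 , -0.23509367,  0.43588604]), 'moment': array([-0.03195026, -0.07858509,  0.00303865]), 'finger_force': 0.0, 'finger_gap': 94.15625659410924} 8.0
scene 515.4080260169634 275.7003411465202 206.7187578142689 [[-0.115, 0.993, 0.019, 28.096], [0.627, 0.087, -0.774, -297.77], [-0.771, -0.077, -0.632, 1852.14], [0.0, 0.0, 0.0, 1.0]]
side 445.03653734061373 273.4586167204342 219.9396291581687 [[0.995, -0.098, -0.002, -599.305], [-0.075, -0.747, -0.661, 142.606], [0.063, 0.658, -0.75, 956.499], [0.0, 0.0, 0.0, 1.0]]
wrist 372.65029491831723 277.0532690200074 209.54983542794506 [[0.358, -0.934, -0.002, -549.136], [-0.902, -0.347, 0.257, -29.058], [-0.241, -0.09, -0.966, 391.959], [0.0, 0.0, 0.0, 1.0]]
```

View pics/scene0.png

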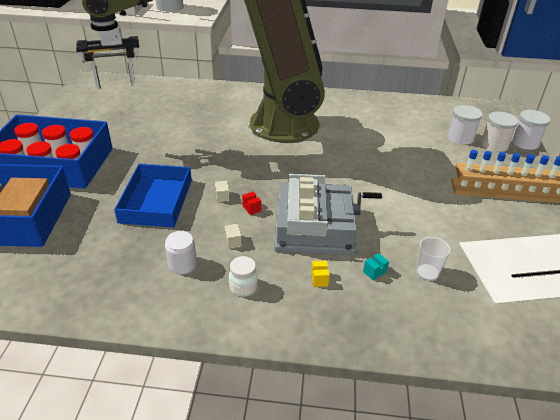

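View pics/side0.png

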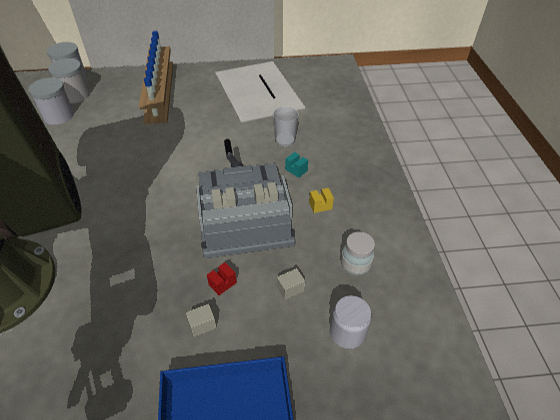

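Scene: vise about (318,212) with two notched blocks in its jaws (308,185..215). Crank grip at (371,195). Basket (155,195). Plain blocks at (222,191) and (233,236), with a light patch at (275,167) that looks like a gap in the shadow. Look-alikes: red (252,203), yellow (320,273), turquoise (376,266).
Side: blanks at (201,320) and (291,283), notched at (224,197) and (265,193).

```bash
cat > h.py <<'E'
import numpy as np,cv2
def load(f): return dict(np.load(f"pics/{f}.npz"))
def ray(c,u,v):
    M=c["world_to_cam"];R=M[:3,:3];o=-R.T@M[:3,3]
    d=R.T@np.array([(u-c["cx"])/c["fx"],(v-c["cy"])/c["fy"],1]);return o,d/np.linalg.norm(d)
def onz(c,u,v,z):
    o,d=ray(c,u,v);return o+d*(z-o[2])/d[2]
def tri(c1,p1,c2,p2):
    o1,d1=ray(c1,*p1);o2,d2=ray(c2,*p2)
    t=np.linalg.lstsq(np.c_[d1,-d2],o2-o1,rcond=None)[0]
    a=o1+d1*t[0];b=o2+d2*t[1];return (a+b)/2,np.linalg.norm(a-b)
def proj(c,p):
    q=c["world_to_cam"][:3,:3]@np.array(p)+c["world_to_cam"][:3,3]
    return c["fx"]*q[0]/q[2]+c["cx"],c["fy"]*q[1]/q[2]+c["cy"]
def snap(n,f):
    from cell import cams
    c=cams.camera(n);np.savez(f"pics/{f}.npz",**c);return c
def crop(c,x0,y0,x1,y1,k):
    return cv2.resize(c["image"][y0:y1,x0:x1,::-1],None,fx=k,fy=k,interpolation=cv2.INTER_CUBIC)
E
python3 - <<'E'
from h import *
s=load("scene0");d=load("side0")
cv2.imwrite("pics/cropA.png",crop(s,200,150,400,300,4))
cv2.imwrite("pics/cropB.png",crop(d,170,130,350,340,2.8))
for n,c in(("s",s),("d",d)):
    hsv=cv2.cvtColor(c["image"],cv2.COLOR_RGB2HSV)
    im=c["image"].astype(int)
    m=((im[:,:,0]>150)&(im[:,:,0]-im[:,:,2]>18)).astype(np.uint8)
    k,l,st,ce=cv2.connectedComponentsWithStats(m)
    for i in range(1,k):
        if st[i,4]>25: print(n,st[i],ce[i].round(1))
E
```

```text
s [ 115    0  112   60 1676] [182.6  21.3]
s [446   0  34  14 367] [462.9   5.3]
s [   0    6   90   45 1399] [55.3 25.2]
s [  0  21  17  26 306] [ 6.4 34.6]
s [ 12  21  40  29 790] [31.4 34.8]
s [122  25  38  32 593] [144.9  40.6]
s [ 84  26  16  15 144] [91.3 33.5]
s [159  28  38  31 900] [177.4  44. ]
s [231  45  28   8  89] [243.   47.8]
s [  0  49  27  32 588] [11.  64.6]
s [ 20  49  41  35 962] [40.4 66. ]
s [95 49 28  4 58] [109.5  51.2]
s [    0    52   560   338 81581] [267.4 250.8]
s [320  54  12   7  38] [326.1  57.2]
s [  314    60   246   124 12163] [455.  115.8]
s [  0  81  37  31 830] [17.1 96.3]
s [ 0 97  5 13 37] [  1.3 104.8]
s [  0 112   9  17  98] [  3.  118.8]
s [  8 112  14   7  33] [ 12.4 114.2]
s [ 14 123  23  16 236] [ 24.7 129.2]
s [ 42 125  23  16 250] [ 52.2 131.6]
s [ 55 127  37  31 530] [ 72.7 142.4]
s [  0 139  23  14 239] [  9.7 145.2]
s [ 26 141  25  15 273] [ 37.4 147.6]
s [269 162  11  10  73] [273.5 166.4]
s [300 177  14  12 144] [306.1 182.6]
s [   0  178   46   33 1123] [ 19.8 193.1]
s [300 193  14  12  99] [307.  199.7]
s [299 205  15   7  87] [306.3 208.2]
s [160 230  16   4  39] [166.3 231.3]
s [143 232  11   7  32] [148.3 234.9]
s [    0   339   201    81 12754] [ 91.  383.9]
d [  32    0   58   67 1513] [61.2 23.4]
d [  282     0   206    57 10095] [377.8  24.9]
d [311 188  22  25 348] [322.1 199.9]
```

View pics/cropA.png

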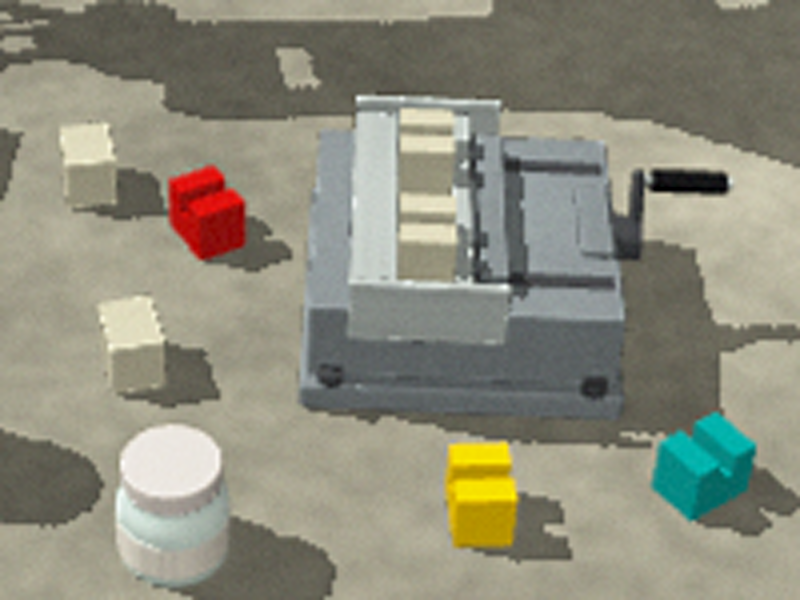

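View pics/cropB.png

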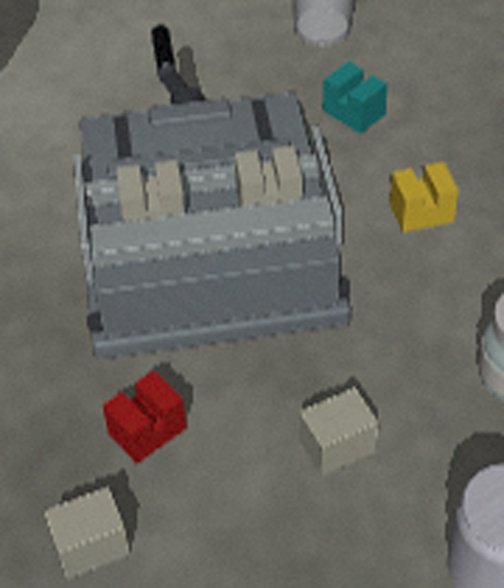

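```bash
python3 - <<'E'
from h import *
s=load("scene0");d=load("side0")
A=lambda u,v:(200+u/4,150+v/4)
B=lambda u,v:(170+u/2.8,130+v/2.8)
P=lambda n,x:print(n,np.round(x,1))
for u,v in[(352,284),(510,288),(356,96),(500,100)]: P("scene plate",onz(s,*A(u,v),106))
for u,v in[(343,223),(315,128),(77,157)]: P("side plate",onz(d,*B(u,v),106))
for u,v in[(303,408),(620,415)]: P("foot",onz(s,*A(u,v),0))
for n,a,b in [("grip",(690,181),(164,48)),("b0 c1",(60,127),(46,516)),("b0 c2",(108,123),(110,489)),("b0 c3",(116,158),(128,540)),
 ("b1",(100,302),(302,425)),("b1",(152,296),(357,391)),("b1",(164,342),(377,425)),("b1",(110,350),(322,442)),
 ("n0 far corner near jaw",(400,112),(118,168)),("n1 front corner",(398,234),(300,188))]:
  p,e=tri(s,A(*a),d,B(*b)); P(n,[*p,e])
for n,c in(("s",s),("d",d)):
    h=cv2.cvtColor(c["image"],cv2.COLOR_RGB2HSV)
    m=cv2.inRange(h,(105,120,30),(130,255,255))
    k,l,st,ce=cv2.connectedComponentsWithStats(m)
    for i in range(1,k):
        if st[i,4]>300:
            cc=cv2.findContours((l==i).astype(np.uint8),0,2)[0][0]
            q=cv2.approxPolyDP(cc,4,True)[:,0]; print(n,st[i],q.tolist())
            for u,v in q:print(np.round(onz(c,u,v,50),0)[:2],end=' ')
            print()
E
```

```text
scene plate [652.1  75.8 106. ]
scene plate [642.5 173.2 106. ]
scene plate [453.   59.3 106. ]
scene plate [443.6 158.8 106. ]
side plate [649.7  61.6 106. ]
side plate [640.2 169.8 106. ]
side plate [445.  155.1 106. ]
foot [656.7  47.9  -0. ]
foot [635.5 253.3   0. ]
grip [518.9 286.9 105.9   1.8]
b0 c1 [ 427.9 -149.    48.9   23.5]
b0 c2 [ 461.4 -121.8   63.9   16. ]
b0 c3 [ 462.8 -127.6   23.9   41. ]
b1 [608.8 -86.1  41.8  19. ]
b1 [641.4 -58.7  64.7  15.1]
b1 [652.8 -57.1  28.7  32.5]
b1 [623.2 -79.7  10.6  14.2]
n0 far corner near jaw [486.7  98.9 131.5  22.9]
n1 front corner [617.6  97.9 116.3   9.2]
s [ 502    0   58   60 2795] [[518, 0], [502, 54], [559, 59], [559, 0], [537, 0], [531, 14], [523, 10], [526, 0]]
[-1444.  1150.] [-654.  892.] [-638. 1128.] [-1485.  1381.] [-1463.  1257.] [-1218.  1161.] [-1276.  1135.] [-1452.  1195.] 
s [   0  114  112  133 6704] [[105, 121], [17, 114], [0, 130], [0, 141], [16, 138], [17, 124], [35, 122], [44, 140], [43, 127], [62, 124], [68, 142], [74, 127], [93, 130], [77, 159], [0, 153], [3, 187], [11, 176], [46, 177], [49, 182], [30, 216
[... 175 characters left out ...]
] [ 300. -740.] [ 224. -780.] [ 196. -727.] [ 300. -660.] [ 209. -679.] [ 218. -610.] [ 388. -593.] [ 390. -837.] [ 551. -739.] [ 499. -744.] [ 489. -643.] [ 511. -623.] [ 660. -605.] [ 667. -684.] [ 775. -624.] [ 761. -521.] [ 556. -541.] [ 526. -560.] [ 524. -514.] [ 331. -510.] 
s [ 114  164   78   64 3724] [[138, 164], [114, 209], [117, 222], [173, 227], [191, 180], [190, 168]]
[ 388. -402.] [ 602. -398.] [ 652. -371.] [ 652. -222.] [ 445. -225.] [ 386. -243.] 
d [144  31  15  56 358] [[156, 31], [145, 71], [147, 86]]
[ 275. 1041.] [260. 766.] [275. 676.] 
d [ 158  356  135   64 7332] [[284, 358], [161, 371], [158, 419], [292, 419]]
[ 597. -244.] [ 380. -246.] [ 380. -327.] [ 598. -349.]
```

Two notched blocks are clamped and there are two blanks. I chose the pale slotted pair between the jaws; the red, yellow and turquoise slotted blocks stand on the bench and are excluded. Next I move over the vise for a close wrist view.

>>> jog_arm(
  commands=[
    {"az": -0.93,"dz": -0.25},
    {"az": -0.93,"dz": -0.25},
    {"az": -0.93,"dz": -0.25},
    {"az": -0.93,"dz": -0.25},
    {"az": -0.93,"dz": -0.25},
    {"az": -0.93,"dz": -0.25},
    {"az": -0.93,"dz": -0.25},
    {"az": -0.93,"dz": -0.25},
    {"dx": 0.96,"dy": 0.7},
    {"dx": 0.96,"dy": 0.7},
  ],
)

```text
schema error: expected keys dx, dy, dz, ax, ay, az, gripper
```

>>> jog_arm(
  commands=[
    {"dx": 0.96,"dy": 0.7},
    {"dx": 0.96,"dy": 0.7},
    {"dx": 0.96,"dy": 0.7},
    {"dx": 0.96,"dy": 0.7},
    {"dx": 0.96,"dy": 0.7},
    {"dx": 0.96,"dy": 0.7},
    {"dx": 0.96,"dy": 0.7},
    {"dx": 0.96,"dy": 0.7},
    {"dx": 0.96,"dy": 0.7},
    {"dx": 0.96,"dy": 0.7},
  ],
)

```text
schema error: expected keys dx, dy, dz, ax, ay, az, gripper
```

>>> jog_arm(
  commands=[
    {"dx": 0.96,"dy": 0.7},
    {"dx": 0.96,"dy": 0.7},
    {},
    {},
    {},
  ],
)

```text
schema error: expected keys dx, dy, dz, ax, ay, az, gripper
```

```bash
python3 - <<'E'
from h import *
c=snap("wrist","w1");cv2.imwrite("pics/w1.png",crop(c,0,0,560,420,1.4))
E
```

```text
(no output)
```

View pics/w1.png

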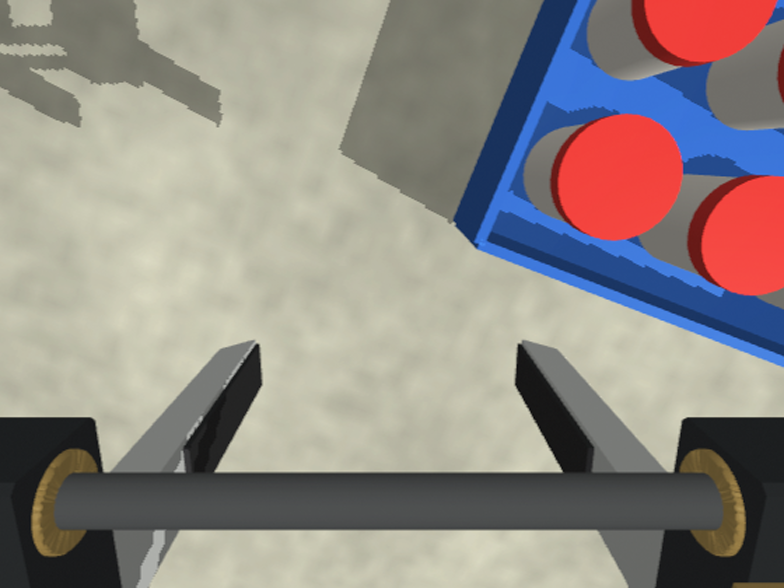

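The picture shows the wrist view is still at the start; the jog calls were refused because every key is required.

>>> jog_arm(
  commands=[
    {"dx": 0,"dy": 0,"dz": -0.25,"ax": 0,"ay": 0,"az": -0.93,"gripper": 0},
    {"dx": 0,"dy": 0,"dz": -0.25,"ax": 0,"ay": 0,"az": -0.93,"gripper": 0},
    {"dx": 0,"dy": 0,"dz": -0.25,"ax": 0,"ay": 0,"az": -0.93,"gripper": 0},
    {"dx": 0,"dy": 0,"dz": -0.25,"ax": 0,"ay": 0,"az": -0.93,"gripper": 0},
    {"dx": 0,"dy": 0,"dz": -0.25,"ax": 0,"ay": 0,"az": -0.93,"gripper": 0},
    {"dx": 0,"dy": 0,"dz": -0.25,"ax": 0,"ay": 0,"az": -0.93,"gripper": 0},
    {"dx": 0,"dy": 0,"dz": -0.25,"ax": 0,"ay": 0,"az": -0.93,"gripper": 0},
    {"dx": 0,"dy": 0,"dz": -0.25,"ax": 0,"ay": 0,"az": -0.93,"gripper": 0},
  ],
)

```text
clock: 1.2
eef_pos: [196.7, -513.6, 293.6]
eef_rot: [-3.142, -0.0, 1.67]
wrist_force: [-0.4, -0.2, 0.6]
finger_gap: 93.8
finger_force: 0.0
```

>>> jog_arm(
  commands=[
    {"dx": 0.96,"dy": 0.7,"dz": 0,"ax": 0,"ay": 0,"az": 0,"gripper": 0},
    {"dx": 0.96,"dy": 0.7,"dz": 0,"ax": 0,"ay": 0,"az": 0,"gripper": 0},
    {"dx": 0.96,"dy": 0.7,"dz": 0,"ax": 0,"ay": 0,"az": 0,"gripper": 0},
    {"dx": 0.96,"dy": 0.7,"dz": 0,"ax": 0,"ay": 0,"az": 0,"gripper": 0},
    {"dx": 0.96,"dy": 0.7,"dz": 0,"ax": 0,"ay": 0,"az": 0,"gripper": 0},
    {"dx": 0.96,"dy": 0.7,"dz": 0,"ax": 0,"ay": 0,"az": 0,"gripper": 0},
    {"dx": 0.96,"dy": 0.7,"dz": 0,"ax": 0,"ay": 0,"az": 0,"gripper": 0},
  ],
)

```text
clock: 2.08
eef_pos: [367.3, -226.2, 293.5]
eef_rot: [3.142, 0.0, 1.664]
wrist_force: [0.2, -0.0, 0.5]
finger_gap: 94.0
finger_force: 0.0
```

>>> jog_arm(
  commands=[
    {"dx": 0.96,"dy": 0.7,"dz": 0,"ax": 0,"ay": 0,"az": 0,"gripper": 0},
    {"dx": 0.96,"dy": 0.7,"dz": 0,"ax": 0,"ay": 0,"az": 0,"gripper": 0},
    {"dx": 0.96,"dy": 0.7,"dz": 0,"ax": 0,"ay": 0,"az": 0,"gripper": 0},
    {"dx": 0.96,"dy": 0.7,"dz": 0,"ax": 0,"ay": 0,"az": 0,"gripper": 0},
    {"dx": 0.96,"dy": 0.7,"dz": 0,"ax": 0,"ay": 0,"az": 0,"gripper": 0},
    {"dx": 0.96,"dy": 0.7,"dz": 0,"ax": 0,"ay": 0,"az": 0,"gripper": 0},
    {"dx": 0.96,"dy": 0.7,"dz": 0,"ax": 0,"ay": 0,"az": 0,"gripper": 0},
    {"dx": 0,"dy": 0,"dz": 0,"ax": 0,"ay": 0,"az": 0,"gripper": 0},
    {"dx": 0,"dy": 0,"dz": 0,"ax": 0,"ay": 0,"az": 0,"gripper": 0},
  ],
)

```text
clock: 3.2
eef_pos: [536.5, 57.9, 293.2]
eef_rot: [-3.141, 0.0, 1.665]
wrist_force: [-0.7, 0.1, 0.5]
finger_gap: 94.5
finger_force: 0.0
```

```bash
python3 - <<'E'
from h import *
from cell import manip
print(manip.read_state())
c=snap("wrist","w1");cv2.imwrite("pics/w1b.png",crop(c,0,0,560,420,1.4))
E
```

```text
{'clock': 3.2, 'joints': array([ 3.97499554e-02,  2.28600767e-01,  1.42668508e+00, -1.88714335e-04,
        1.48692160e+00, -5.39545044e-02]), 'qd': array([-0.01991404, -0.01538091,  0.00463971, -0.0005009 ,  0.00102557,
       -0.00092002]), 'effort': array([ 1.31800164e+00, -4.96186495e+01, -3.71585548e+01,  1.17890839e-01,
        8.31574638e-03,  5.07865869e-02]), 'eef_pos': array([536.54296874,  57.91830543, 293.2110536 ]), 'eef_rot': array([-3.14096861e+00,  1.54612497e-04,  1.66451670e+00]), 'wrist_force': array([-0.66016325,  0.05701926,  0.49181139]), 'moment': array([-0.05633538, -0.07491782,  0.02353534]), 'finger_force': 0.0, 'finger_gap': 94.5449406680838}
```

View pics/w1b.png

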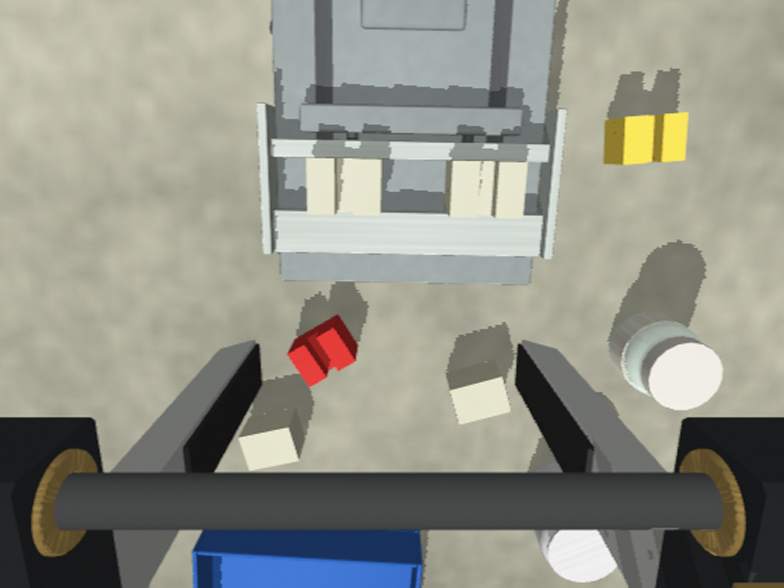

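Wrist view (1.4x): two slotted blocks in the jaws at (343,186) and (487,188). Blank tops at (269,448) and (479,399). Red, yellow and the bystanders are clear of the vise.

```bash
python3 - <<'E'
from h import *
w=load("w1");s=load("scene0");d=load("side0")
W=lambda u,v:(u/1.4,v/1.4)
P=lambda n,x:print(n,np.round(x,1))
for n,z,a,b in[("fixed face",96,(277,212),(543,217)),("fixed back",96,(273,252),(541,257)),("plate face",96,(272,157),(548,161)),("stop outer top L",106,(259,103),(264,253)),("stop R outer",106,(566,109),(550,259)),("foot/body -y",0,(280,279),(530,284))]:
    p=onz(w,*W(*a),z);q=onz(w,*W(*b),z);v=q-p;P(n,[*p[:2],*q[:2],np.degrees(np.arctan2(v[1],v[0]))])
# block top corners z=120
for n,cs in (("n0",[(306,158),(382,158),(381,215),(306,214)]),("n1",[(450,162),(522,161),(524,217),(449,216)])):
    q=np.array([onz(w,*W(*c),120)[:2] for c in cs]);P(n,q.mean(0));P("",q)
# blanks via mask near
im=w["image"].astype(int);m=((im[:,:,0]>205)&(im[:,:,0]-im[:,:,2]>20)).astype(np.uint8)
k,l,st,ce=cv2.connectedComponentsWithStats(m)
for i in range(1,k):
    if 300<st[i,4]<4000:
        cc=max(cv2.findContours((l==i).astype(np.uint8),0,2)[0],key=cv2.contourArea)
        r=np.array([onz(w,u,v,40)[:2] for u,v in cc[:,0]],np.float32)
        print(st[i],ce[i].round(),cv2.minAreaRect(r))
E
```

```text
fixed face [453.7  85.8 640.5  99.9   4.3]
fixed back [452.   57.  644.   71.5   4.3]
plate face [448.8 122.9 637.5 138.1   4.6]
stop outer top L [441.3 156.3 447.8  57.7 -86.2]
stop R outer [640.5 171.4 647.3  72.3 -86.1]
foot/body -y [439.6  13.1 668.3  30.    4.2]
n0 [501.1 109.2]
 [[475.7 124.9]
 [524.2 129.5]
 [526.8  93.2]
 [477.6  89.2]]
n1 [593.5 116.2]
 [[567.8 131.1]
 [613.7 136.1]
 [620.8 100.8]
 [571.5  96.8]]
[473  80  19  36 599] [482.  97.] ((749.1246948242188, 166.40859985351562), (18.755687713623047, 36.48114776611328), 9.364943504333496)
[445  82  23  36 715] [456.  99.] ((721.480712890625, 161.70614624023438), (22.77532958984375, 36.20723342895508), 9.516637802124023)
[219 113  20  40 767] [229. 132.] ((475.787353515625, 102.84272766113281), (21.286340713500977, 43.36256408691406), 3.8572628498077393)
[ 241  113   31   41 1073] [258. 133.] ((507.28179931640625, 105.24552917480469), (34.047733306884766, 43.502193450927734), 2.3132917881011963)
[ 322  115   31   40 1114] [336. 134.] ((596.8148193359375, 112.06915283203125), (32.84113311767578, 42.936100006103516), 5.394542217254639)
[354 116  22  40 756] [365. 135.] ((628.298583984375, 113.92578125), (21.620590209960938, 43.38142013549805), 4.307754039764404)
[226 235  27  30 409] [239. 250.] ((495.5447692871094, -36.34344482421875), (22.82619285583496, 35.46676254272461), 34.95359420776367)
[205 247  28  29 388] [219. 261.] ((473.3021545410156, -52.56724166870117), (17.61353302001953, 35.355018615722656), 36.61880874633789)
[322 270  43  33 971] [343. 286.] ((629.269287109375, -71.35597229003906), (48.02529525756836, 34.92934799194336), 21.428041458129883)
[171 306  42  30 891] [191. 321.] ((442.6908264160156, -137.6648406982422), (46.94161605834961, 34.94474411010742), 18.07853126525879)
```

>>> jog_arm(
  commands=[
    {"dx": 0.95,"dy": 0,"dz": 0,"ax": 0,"ay": 0,"az": 0.117,"gripper": 0.4},
    {"dx": 0.96,"dy": 0,"dz": 0,"ax": 0,"ay": 0,"az": 0,"gripper": 0.4},
    {"dx": 0.96,"dy": 0,"dz": 0.4,"ax": 0,"ay": 0,"az": 0,"gripper": 0.4},
    {"dx": 0.96,"dy": 0,"dz": 0.6,"ax": 0,"ay": 0,"az": 0,"gripper": 0.4},
    {"dx": 0.96,"dy": 0,"dz": 0.6,"ax": 0,"ay": 0,"az": 0,"gripper": 0.4},
    {"dx": 0.95,"dy": 0,"dz": 0.7,"ax": 0,"ay": 0,"az": 0,"gripper": 0.4},
    {"dx": 0,"dy": 0,"dz": 0,"ax": 0,"ay": 0,"az": 0,"gripper": 0.4},
    {"dx": 0,"dy": 0,"dz": 0,"ax": 0,"ay": 0,"az": 0,"gripper": 0.4},
  ],
)

```text
clock: 4.25
eef_pos: [519.7, 286.1, 202.4]
eef_rot: [3.141, -0.0, 1.643]
wrist_force: [-0.5, -0.4, -0.9]
finger_gap: 55.8
finger_force: 0.0
```

```bash
python3 - <<'E'
from h import *
from cell import manip
st=manip.read_state();print(st["eef_pos"],st["eef_rot"],st["finger_gap"])
c=snap("wrist","w2");cv2.imwrite("pics/w2.png",crop(c,0,0,560,420,1.4))
w=load("w1");s=load("scene0")
A=lambda u,v:(200+u/4,150+v/4)
for a,b in[((524,217),(398,234)),((522,161),(456,230)),((306,214),(400,112))]:
    print(tri(w,np.array(a)/1.4,s,A(*b)))
for a,b in[((450,390),(100,302)),((498,376),(152,296)),((510,409),(164,342)),((460,423),(110,350)),((240,437),(60,127)),((290,427),(108,123)),((299,459),(116,158))]:
    pass
# blanks: top face corner pairs scene/wrist, wrist up=+y, right=+x ; scene right=+y, down=+x
for n,a,b in[("b1 minx maxy",(450,390),(152,296)),("b1 maxx maxy",(502,376),(164,342)),("b1 minx miny",(461,424),(100,302)),("b0 minx maxy",(240,437),(108,123)),("b0 maxx maxy",(290,427),(116,158))]:
    print(n,tri(w,np.array(a)/1.4,s,A(*b)))
E
```

```text
[519.72927459 286.05762246 202.37980044] [ 3.14059677e+00 -1.53574041e-04  1.64298538e+00] 55.77797840294273
(array([620.0176828 , 101.04571064, 122.78942033]), np.float64(0.0025616392862871577))
(array([612.71800142, 136.42282474, 124.13369786]), np.float64(0.8193011351155313))
(array([476.68919466,  89.94889233, 112.94474944]), np.float64(3.1247831273115136))
b1 minx maxy (array([602.06881213, -62.17678447,  37.7778284 ]), np.float64(4.5903216673383955))
b1 maxx maxy (array([646.07741973, -45.74240304,  37.58018756]), np.float64(2.4099754354157334))
b1 minx miny (array([615.62340755, -93.89260488,  40.18994154]), np.float64(3.3657680953072537))
b0 minx maxy (array([ 417.51979065, -126.27878499,   39.18769663]), np.float64(3.6428024259410297))
b0 maxx maxy (array([ 462.46108126, -111.2498988 ,   41.73191916]), np.float64(2.152077180832879))
```

View pics/w2.png

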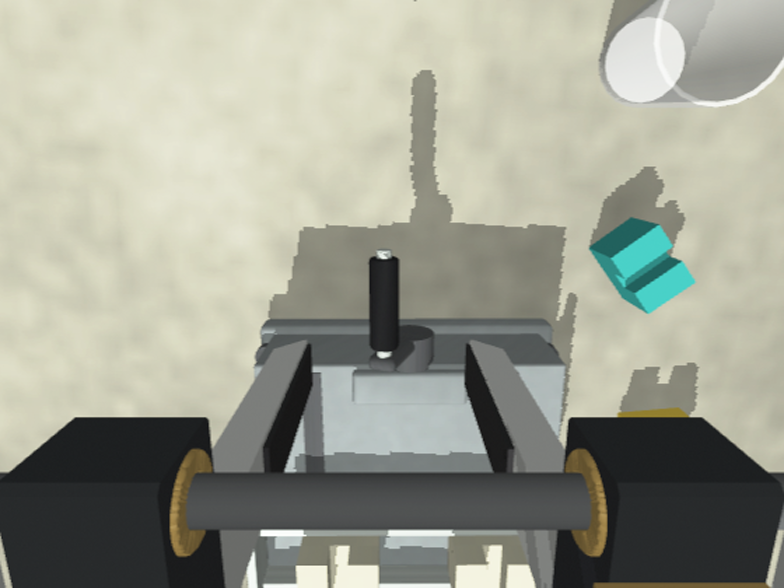

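Measured tops are about 120 mm for the clamped blocks and 40 mm for the blanks, both consistent with the text. The grip is at (384,303) in this wrist view, left of the screw axis.

```bash
python3 - <<'E'
from h import *
w=load("w2");s=load("scene0")
print(onz(w,384/1.4,303/1.4,107),tri(w,(384/1.4,303/1.4),s,(372.5,195.3)))
for v in(257,350):print(onz(w,384/1.4,v/1.4,107))
E
```

```text
[516.1896182  283.76252555 107.        ] (array([516.86131873, 285.6280518 , 106.21091179]), np.float64(4.236710938868575))
[514.4308581  308.60100823 107.        ]
[518.07384446 257.15211894 107.        ]
```

>>> jog_arm(
  commands=[
    {"dx": -0.03,"dy": -0.08,"dz": 0.7,"ax": 0,"ay": 0,"az": 0,"gripper": 0.4},
    {"dx": 0,"dy": 0,"dz": 0.8,"ax": 0,"ay": 0,"az": 0,"gripper": 0.4},
    {"dx": 0,"dy": 0,"dz": 0.7,"ax": 0,"ay": 0,"az": 0,"gripper": 0.4},
    {"dx": 0,"dy": 0,"dz": 0.47,"ax": 0,"ay": 0,"az": 0,"gripper": 0.4},
    {"dx": 0,"dy": 0,"dz": 0,"ax": 0,"ay": 0,"az": 0,"gripper": 0.6},
    {"dx": 0,"dy": 0,"dz": 0,"ax": 0,"ay": 0,"az": 0,"gripper": 1},
    {"dx": 0,"dy": 0,"dz": 0,"ax": 0,"ay": 0,"az": 0,"gripper": 1},
    {"dx": 0,"dy": 0,"dz": 0,"ax": 0,"ay": 0,"az": 0,"gripper": 1},
    {"dx": 0,"dy": 0,"dz": 0,"ax": 0,"ay": 0,"az": 0,"gripper": 1},
  ],
  squeeze=20,
)

```text
clock: 5.42
eef_pos: [516.8, 285.9, 95.1]
eef_rot: [3.14, -0.001, 1.644]
wrist_force: [5.6, 0.8, 0.6]
finger_gap: 15.4
finger_force: 20.0
```

```bash
python3 - <<'E'
import numpy as np
for a0 in(-.42,):
    a=a0+np.arange(17)*2*np.pi/16
    for k in range(16):print(k,round(np.sin(a[k+1])-np.sin(a[k]),2),round(-np.cos(a[k+1])+np.cos(a[k]),2))
E
```

```text
0 0.38 -0.09
1 0.38 0.07
2 0.33 0.21
3 0.23 0.32
4 0.09 0.38
5 -0.07 0.38
6 -0.21 0.33
7 -0.32 0.23
8 -0.38 0.09
9 -0.38 -0.07
10 -0.33 -0.21
11 -0.23 -0.32
12 -0.09 -0.38
13 0.07 -0.38
14 0.21 -0.33
15 0.32 -0.23
```

>>> jog_arm(
  commands=[
    {"dx": 0,"dy": 0.38,"dz": -0.09,"ax": 0,"ay": 0,"az": 0,"gripper": 1},
    {"dx": 0,"dy": 0.38,"dz": 0.07,"ax": 0,"ay": 0,"az": 0,"gripper": 1},
    {"dx": 0,"dy": 0.33,"dz": 0.21,"ax": 0,"ay": 0,"az": 0,"gripper": 1},
    {"dx": 0,"dy": 0.23,"dz": 0.32,"ax": 0,"ay": 0,"az": 0,"gripper": 1},
  ],
)

```text
clock: 5.92
eef_pos: [569.5, 289.8, 74.1]
eef_rot: [3.141, -0.0, 1.644]
wrist_force: [-7.8, 0.4, 1.8]
finger_gap: 15.2
finger_force: 20.0
```

>>> jog_arm(
  commands=[
    {"dx": 0,"dy": 0.09,"dz": 0.38,"ax": 0,"ay": 0,"az": 0,"gripper": 1},
    {"dx": 0,"dy": -0.07,"dz": 0.38,"ax": 0,"ay": 0,"az": 0,"gripper": 1},
    {"dx": 0,"dy": -0.21,"dz": 0.33,"ax": 0,"ay": 0,"az": 0,"gripper": 1},
    {"dx": 0,"dy": -0.32,"dz": 0.23,"ax": 0,"ay": 0,"az": 0,"gripper": 1},
    {"dx": 0,"dy": -0.38,"dz": 0.09,"ax": 0,"ay": 0,"az": 0,"gripper": 1},
  ],
)

```text
clock: 6.55
eef_pos: [533.5, 287.1, 17.7]
eef_rot: [3.139, -0.0, 1.644]
wrist_force: [3.8, -2.5, 19.2]
finger_gap: 15.5
finger_force: 20.0
```

>>> jog_arm(
  commands=[
    {"dx": 0,"dy": -0.38,"dz": -0.07,"ax": 0,"ay": 0,"az": 0,"gripper": 1},
    {"dx": 0,"dy": -0.33,"dz": -0.21,"ax": 0,"ay": 0,"az": 0,"gripper": 1},
    {"dx": 0,"dy": -0.23,"dz": -0.32,"ax": 0,"ay": 0,"az": 0,"gripper": 1},
    {"dx": 0,"dy": -0.09,"dz": -0.38,"ax": 0,"ay": 0,"az": 0,"gripper": 1},
  ],
)

```text
clock: 7.05
eef_pos: [492.4, 284.0, 56.8]
eef_rot: [3.139, -0.0, 1.644]
wrist_force: [17.9, 3.0, -7.0]
finger_gap: 15.2
finger_force: 20.0
```

>>> jog_arm(
  commands=[
    {"dx": 0,"dy": 0.07,"dz": -0.38,"ax": 0,"ay": 0,"az": 0,"gripper": 1},
    {"dx": 0,"dy": 0.21,"dz": -0.33,"ax": 0,"ay": 0,"az": 0,"gripper": 1},
    {"dx": 0,"dy": 0.32,"dz": -0.23,"ax": 0,"ay": 0,"az": 0,"gripper": 1},
    {"dx": 0,"dy": 0,"dz": 0,"ax": 0,"ay": 0,"az": 0,"gripper": 1},
  ],
)

```text
clock: 7.55
eef_pos: [517.9, 286.0, 95.3]
eef_rot: [3.138, -0.001, 1.644]
wrist_force: [3.2, 3.0, 2.5]
finger_gap: 14.9
finger_force: 20.0
```

>>> jog_arm(
  commands=[
    {"dx": 0,"dy": 0,"dz": 0,"ax": 0,"ay": 0,"az": 0,"gripper": 0.6},
    {"dx": 0,"dy": 0,"dz": 0,"ax": 0,"ay": 0,"az": 0,"gripper": 0.5},
    {"dx": 0,"dy": 0,"dz": -0.7,"ax": 0,"ay": 0,"az": 0,"gripper": 0.38},
    {"dx": 0,"dy": 0,"dz": -1,"ax": 0,"ay": 0,"az": 0,"gripper": 0.38},
    {"dx": 0,"dy": 0,"dz": -1,"ax": 0,"ay": 0,"az": 0,"gripper": 0.38},
    {"dx": -0.8,"dy": 0.1,"dz": 0,"ax": 0,"ay": 0,"az": 0,"gripper": 0.38},
    {"dx": -0.9,"dy": 0.1,"dz": 0,"ax": 0,"ay": 0,"az": 0,"gripper": 0.38},
    {"dx": -0.9,"dy": 0.1,"dz": 0,"ax": 0,"ay": 0,"az": 0,"gripper": 0.38},
    {"dx": -0.9,"dy": 0.1,"dz": 0,"ax": 0,"ay": 0,"az": 0,"gripper": 0.38},
    {"dx": -0.87,"dy": 0,"dz": 0,"ax": 0,"ay": 0,"az": 0,"gripper": 0.38},
  ],
)

```text
clock: 8.8
eef_pos: [544.8, 111.3, 202.4]
eef_rot: [-3.141, 0.0, 1.644]
wrist_force: [0.4, 0.3, 0.0]
finger_gap: 58.2
finger_force: 0.0
```

>>> jog_arm(
  commands=[
    {"dx": 0,"dy": 0,"dz": 0,"ax": 0,"ay": 0,"az": 0,"gripper": 0.38},
    {"dx": 0,"dy": 0,"dz": 0,"ax": 0,"ay": 0,"az": 0,"gripper": 0.38},
  ],
)

```text
clock: 9.05
eef_pos: [544.7, 113.0, 202.6]
eef_rot: [-3.141, -0.0, 1.644]
wrist_force: [0.0, 0.2, 0.4]
finger_gap: 58.3
finger_force: 0.0
```

```bash
python3 - <<'E'
from h import *
from cell import manip
st=manip.read_state();print(st["eef_pos"],st["eef_rot"],st["finger_gap"])
c=snap("wrist","w3");cv2.imwrite("pics/w3.png",crop(c,0,0,560,420,1.4))
E
```

```text
[544.72590513 112.98674776 202.55406123] [-3.14128176e+00 -6.19152979e-05  1.64387151e+00] 58.25480059776994
```

View pics/w3.png

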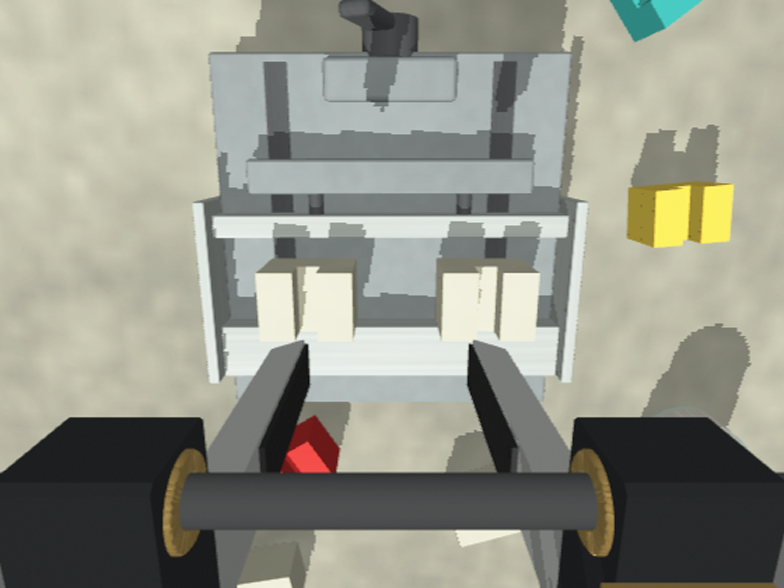

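The jaw is open and both notched blocks stand loose against the fixed jaw, tops centred at (306,306) and (490,306).

```bash
cat >> h.py <<'E'
def tool(tgt,st):
    "shift in tool axes (shares of 40 mm), az in shares of 10 deg; tgt x,y,z,yaw"
    from scipy.spatial.transform import Rotation as R
    r=R.from_euler("xyz",st["eef_rot"]).as_matrix()
    d=r.T@(np.array(tgt[:3])-st["eef_pos"])/40
    return d.round(2),round(-np.degrees((tgt[3]-st["eef_rot"][2]+np.pi)%(2*np.pi)-np.pi)/10,2)
E
python3 - <<'E'
from h import *
from cell import manip
w=load("w3");st=manip.read_state()
for cs in([(257,272),(355,272),(354,340),(259,341)],[(441,272),(537,271),(538,340),(443,341)]):
    q=np.array([onz(w,u/1.4,v/1.4,120)[:2] for u,v in cs]);m=q.mean(0);print(q.round(1).tolist(),m)
    print(tool([*m,94,1.644],st))
for a,b in[((213,236),(568,237)),((224,325),(558,327))]:
    print([onz(w,u/1.4,v/1.4,96).round(1) for u,v in(a,b)])
E
```

```text
[[476.5, 125.7], [525.3, 129.3], [526.9, 93.3], [477.9, 89.2]] [501.63701134 109.38441373]
(array([-0.02, -1.08,  2.71]), np.float64(0.0))
[[568.2, 132.5], [615.9, 136.5], [621.8, 100.3], [572.8, 96.2]] [594.65947634 116.37250891]
(array([-0.02,  1.25,  2.71]), np.float64(0.0))
[array([447., 138.,  96.]), array([637.1, 151.5,  96. ])]
[array([452.5,  88.1,  96. ]), array([639.7, 100.7,  96. ])]
```

>>> jog_arm(
  commands=[
    {"dx": -0.02,"dy": 0.65,"dz": 0,"ax": 0,"ay": 0,"az": 0,"gripper": 0.38},
    {"dx": 0,"dy": 0.6,"dz": 0,"ax": 0,"ay": 0,"az": 0,"gripper": 0.38},
    {"dx": 0,"dy": 0,"dz": 0.8,"ax": 0,"ay": 0,"az": 0,"gripper": 0.38},
    {"dx": 0,"dy": 0,"dz": 0.8,"ax": 0,"ay": 0,"az": 0,"gripper": 0.38},
    {"dx": 0,"dy": 0,"dz": 0.7,"ax": 0,"ay": 0,"az": 0,"gripper": 0.38},
    {"dx": 0,"dy": 0,"dz": 0.41,"ax": 0,"ay": 0,"az": 0,"gripper": 0.38},
    {"dx": 0,"dy": 0,"dz": 0,"ax": 0,"ay": 0,"az": 0,"gripper": 0.38},
    {"dx": 0,"dy": 0,"dz": 0,"ax": 0,"ay": 0,"az": 0,"gripper": 0.6},
    {"dx": 0,"dy": 0,"dz": 0,"ax": 0,"ay": 0,"az": 0,"gripper": 0.6},
    {"dx": 0,"dy": 0,"dz": 0,"ax": 0,"ay": 0,"az": 0,"gripper": 0.6},
  ],
  squeeze=20,
)

```text
clock: 10.35
eef_pos: [595.4, 115.7, 95.5]
eef_rot: [3.139, -0.0, 1.644]
wrist_force: [0.7, 2.3, 7.0]
finger_gap: 48.3
finger_force: 20.0
```

>>> jog_arm(
  commands=[
    {"dx": 0,"dy": 0,"dz": -0.4,"ax": 0,"ay": 0,"az": 0,"gripper": 0.6},
    {"dx": 0,"dy": 0,"dz": -0.8,"ax": 0,"ay": 0,"az": 0,"gripper": 0.6},
    {"dx": 0,"dy": 0,"dz": -0.8,"ax": 0,"ay": 0,"az": 0,"gripper": 0.6},
  ],
)

```text
clock: 10.72
eef_pos: [594.7, 115.2, 176.1]
eef_rot: [-3.142, 0.0, 1.644]
wrist_force: [-0.2, -0.1, -1.1]
finger_gap: 48.0
finger_force: 20.0
```

```bash
python3 - <<'E'
from h import *
from cell import manip
st=manip.read_state();print(st["eef_pos"],st["finger_gap"])
print(tool([540,-322,180,1.571],st))
E
```

```text
[594.67514958 115.21552079 176.05603925] 48.02191085738129
(array([-10.8 ,  -2.16,  -0.1 ]), np.float64(0.42))
```

>>> jog_arm(
  commands=[
    {"dx": -0.5,"dy": -0.18,"dz": 0,"ax": 0,"ay": 0,"az": 0,"gripper": 0.6},
    {"dx": -1,"dy": -0.18,"dz": 0,"ax": 0,"ay": 0,"az": 0,"gripper": 0.6},
    {"dx": -1,"dy": -0.18,"dz": 0,"ax": 0,"ay": 0,"az": 0,"gripper": 0.6},
    {"dx": -1,"dy": -0.18,"dz": 0,"ax": 0,"ay": 0,"az": 0,"gripper": 0.6},
    {"dx": -1,"dy": -0.18,"dz": 0,"ax": 0,"ay": 0,"az": 0,"gripper": 0.6},
    {"dx": -1,"dy": -0.18,"dz": 0,"ax": 0,"ay": 0,"az": 0,"gripper": 0.6},
    {"dx": -1,"dy": -0.18,"dz": 0,"ax": 0,"ay": 0,"az": 0,"gripper": 0.6},
    {"dx": -1,"dy": -0.18,"dz": 0,"ax": 0,"ay": 0,"az": 0,"gripper": 0.6},
    {"dx": -1,"dy": -0.18,"dz": 0,"ax": 0,"ay": 0,"az": 0,"gripper": 0.6},
    {"dx": -1,"dy": -0.18,"dz": 0,"ax": 0,"ay": 0,"az": 0,"gripper": 0.6},
  ],
)

```text
clock: 11.98
eef_pos: [549.2, -270.7, 173.3]
eef_rot: [-3.14, -0.001, 1.643]
wrist_force: [1.1, -0.1, -1.7]
finger_gap: 47.7
finger_force: 20.0
```

>>> jog_arm(
  commands=[
    {"dx": -0.9,"dy": -0.18,"dz": 0,"ax": 0,"ay": 0,"az": 0,"gripper": 0.6},
    {"dx": -0.4,"dy": -0.18,"dz": 0,"ax": 0,"ay": 0,"az": 0,"gripper": 0.6},
    {"dx": 0,"dy": 0,"dz": 0,"ax": 0,"ay": 0,"az": 0,"gripper": 0.6},
    {"dx": 0,"dy": 0,"dz": 0,"ax": 0,"ay": 0,"az": 0,"gripper": 0.6},
  ],
)

```text
clock: 12.48
eef_pos: [540.3, -320.7, 174.2]
eef_rot: [-3.141, -0.0, 1.645]
wrist_force: [-0.4, 0.7, -2.1]
finger_gap: 47.4
finger_force: 20.0
```

```bash
python3 - <<'E'
from h import *
from cell import manip
st=manip.read_state();print(st["eef_pos"],st["finger_gap"])
c=snap("wrist","w4");
s=snap("scene","s4")
a=crop(c,0,0,560,420,1);b=crop(s,90,130,350,325,560/260)
cv2.imwrite("pics/w4.png",cv2.resize(np.hstack([a,b[:420]]),None,fx=.71,fy=.71))
h=cv2.cvtColor(c["image"],cv2.COLOR_RGB2HSV)
m=cv2.inRange(h,(105,120,30),(130,255,255))
k=max(cv2.findContours(m,0,2)[0],key=cv2.contourArea)
print([(u,v,*onz(c,u,v,50)[:2].round()) for u,v in cv2.approxPolyDP(k,5,True)[:,0]])
E
```

```text
[ 540.26771942 -320.66501039  174.18381844] 47.42211941070998
[(np.int32(72), np.int32(96), np.float64(377.0), np.float64(-248.0)), (np.int32(89), np.int32(285), np.float64(381.0), np.float64(-405.0)), (np.int32(181), np.int32(289), np.float64(461.0), np.float64(-403.0)), (np.int32(202), np.int32(250), np.float64(478.0), np.float64(-365.0)), (np.int32(221), np.int32(243), np.float64(494.0), np.float64(-358.0)), (np.int32(232), np.int32(220), np.float64(502.0), np.float64(-337.0)), (np.int32(322), np.int32(220), np.float64(577.0), np.float64(-331.0)), (np.int32(333), np.int32(243), np.float64(588.0), np.float64(-351.0)), (np.int32(344), np.int32(246), np.float64(598.0), np.float64(-353.0)), (np.int32(357), np.int32(109), np.float64(594.0), np.float64(-241.0))]
```

View pics/w4.png

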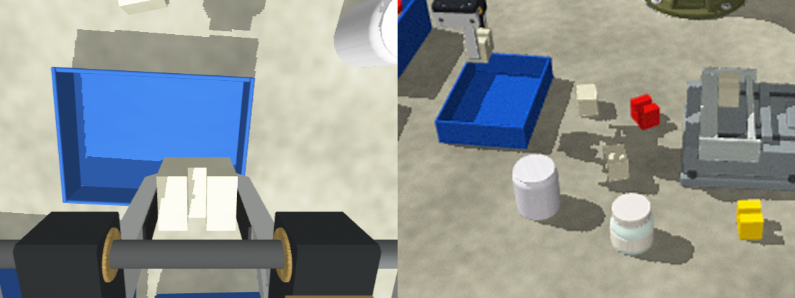

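Wrist view: the basket is below with the block gripped and upright. Scene view: n0 is still in the vise, and both blanks are in place.

>>> jog_arm(
  commands=[
    {"dx": 0,"dy": -0.15,"dz": 0.6,"ax": 0,"ay": 0,"az": 0,"gripper": 0.6},
    {"dx": 0,"dy": 0,"dz": 0.9,"ax": 0,"ay": 0,"az": 0,"gripper": 0.6},
    {"dx": 0,"dy": 0,"dz": 0.9,"ax": 0,"ay": 0,"az": 0,"gripper": 0.6},
    {"dx": 0,"dy": 0,"dz": 0.8,"ax": 0,"ay": 0,"az": 0,"gripper": 0.6},
    {"dx": 0,"dy": 0,"dz": 0.4,"ax": 0,"ay": 0,"az": 0,"gripper": 0.6},
    {"dx": 0,"dy": 0,"dz": 0.23,"ax": 0,"ay": 0,"az": 0,"gripper": 0.6},
    {"dx": 0,"dy": 0,"dz": 0,"ax": 0,"ay": 0,"az": 0,"gripper": 0.6},
    {"dx": 0,"dy": 0,"dz": 0,"ax": 0,"ay": 0,"az": 0,"gripper": 0.6},
  ],
)

```text
clock: 13.58
eef_pos: [534.6, -322.4, 22.0]
eef_rot: [3.141, 0.001, 1.644]
wrist_force: [0.3, 0.3, -1.1]
finger_gap: 47.8
finger_force: 20.0
```

>>> jog_arm(
  commands=[
    {"dx": 0,"dy": 0,"dz": 0.04,"ax": 0,"ay": 0,"az": 0,"gripper": 0.6},
    {"dx": 0,"dy": 0,"dz": 0,"ax": 0,"ay": 0,"az": 0,"gripper": 0.42},
    {"dx": 0,"dy": 0,"dz": 0,"ax": 0,"ay": 0,"az": 0,"gripper": 0.38},
    {"dx": 0,"dy": 0,"dz": 0,"ax": 0,"ay": 0,"az": 0,"gripper": 0.38},
    {"dx": 0,"dy": 0,"dz": -0.5,"ax": 0,"ay": 0,"az": 0,"gripper": 0.38},
    {"dx": 0,"dy": 0,"dz": -1,"ax": 0,"ay": 0,"az": 0,"gripper": 0.38},
    {"dx": 0,"dy": 0,"dz": -1,"ax": 0,"ay": 0,"az": 0,"gripper": 0.38},
    {"dx": 0,"dy": 0,"dz": -1,"ax": 0,"ay": 0,"az": 0,"gripper": 0.38},
    {"dx": 0.5,"dy": 0,"dz": -0.3,"ax": 0,"ay": 0,"az": 0,"gripper": 0.38},
  ],
)

```text
clock: 14.7
eef_pos: [533.3, -302.8, 175.1]
eef_rot: [3.138, 0.003, 1.643]
wrist_force: [0.4, 0.3, -0.6]
finger_gap: 58.0
finger_force: 0.0
```

>>> jog_arm(
  commands=[
    {"dx": 1,"dy": 0,"dz": 0,"ax": 0,"ay": 0,"az": 0,"gripper": 0.38},
    {"dx": 1,"dy": 0,"dz": 0,"ax": 0,"ay": 0,"az": 0,"gripper": 0.38},
    {"dx": 1,"dy": 0,"dz": 0,"ax": 0,"ay": 0,"az": 0,"gripper": 0.38},
    {"dx": 1,"dy": 0,"dz": 0,"ax": 0,"ay": 0,"az": 0,"gripper": 0.38},
    {"dx": 1,"dy": 0,"dz": 0,"ax": 0,"ay": 0,"az": 0,"gripper": 0.38},
    {"dx": 1,"dy": 0,"dz": 0,"ax": 0,"ay": 0,"az": 0,"gripper": 0.38},
    {"dx": 1,"dy": 0,"dz": 0,"ax": 0,"ay": 0,"az": 0,"gripper": 0.38},
    {"dx": 1,"dy": 0,"dz": 0,"ax": 0,"ay": 0,"az": 0,"gripper": 0.38},
    {"dx": 1,"dy": 0,"dz": 0,"ax": 0,"ay": 0,"az": 0,"gripper": 0.38},
  ],
)

```text
clock: 15.82
eef_pos: [505.2, 58.8, 171.2]
eef_rot: [-3.141, -0.0, 1.644]
wrist_force: [1.2, -0.3, -0.5]
finger_gap: 58.5
finger_force: 0.0
```

>>> jog_arm(
  commands=[
    {"dx": 0.9,"dy": 0,"dz": 0,"ax": 0,"ay": 0,"az": 0,"gripper": 0.38},
    {"dx": 0.4,"dy": 0,"dz": 0,"ax": 0,"ay": 0,"az": 0,"gripper": 0.38},
    {"dx": 0,"dy": 0,"dz": 0,"ax": 0,"ay": 0,"az": 0,"gripper": 0.38},
    {"dx": 0,"dy": 0,"dz": 0,"ax": 0,"ay": 0,"az": 0,"gripper": 0.38},
  ],
)

```text
clock: 16.32
eef_pos: [502.6, 107.9, 171.3]
eef_rot: [-3.141, 0.0, 1.643]
wrist_force: [-0.1, 0.9, 0.2]
finger_gap: 58.1
finger_force: 0.0
```

```bash
python3 - <<'E'
from h import *
from cell import manip
st=manip.read_state();print(st["eef_pos"],st["finger_gap"])
print(tool([501.6,109.4,95,1.644],st))
E
```

```text
[502.59664918 107.87319876 171.341878  ] 58.14743074705236
(array([ 0.04, -0.02,  1.91]), np.float64(-0.0))
```

>>> jog_arm(
  commands=[
    {"dx": 0.04,"dy": -0.02,"dz": 0.6,"ax": 0,"ay": 0,"az": 0,"gripper": 0.38},
    {"dx": 0,"dy": 0,"dz": 0.8,"ax": 0,"ay": 0,"az": 0,"gripper": 0.38},
    {"dx": 0,"dy": 0,"dz": 0.5,"ax": 0,"ay": 0,"az": 0,"gripper": 0.38},
    {"dx": 0,"dy": 0,"dz": 0,"ax": 0,"ay": 0,"az": 0,"gripper": 0.38},
    {"dx": 0,"dy": 0,"dz": 0,"ax": 0,"ay": 0,"az": 0,"gripper": 0.6},
    {"dx": 0,"dy": 0,"dz": 0,"ax": 0,"ay": 0,"az": 0,"gripper": 0.6},
    {"dx": 0,"dy": 0,"dz": 0,"ax": 0,"ay": 0,"az": 0,"gripper": 0.6},
  ],
)

```text
clock: 17.2
eef_pos: [502.3, 110.0, 96.5]
eef_rot: [3.14, 0.0, 1.644]
wrist_force: [-0.9, -3.6, 7.2]
finger_gap: 48.0
finger_force: 20.0
```

>>> jog_arm(
  commands=[
    {"dx": 0,"dy": 0,"dz": -0.4,"ax": 0,"ay": 0,"az": 0,"gripper": 0.6},
    {"dx": 0,"dy": 0,"dz": -0.8,"ax": 0,"ay": 0,"az": 0,"gripper": 0.6},
    {"dx": 0,"dy": 0,"dz": -0.8,"ax": 0,"ay": 0,"az": 0,"gripper": 0.6},
    {"dx": -0.5,"dy": -0.18,"dz": 0,"ax": 0,"ay": 0,"az": 0,"gripper": 0.6},
    {"dx": -1,"dy": -0.18,"dz": 0,"ax": 0,"ay": 0,"az": 0,"gripper": 0.6},
    {"dx": -1,"dy": -0.18,"dz": 0,"ax": 0,"ay": 0,"az": 0,"gripper": 0.6},
    {"dx": -1,"dy": -0.18,"dz": 0,"ax": 0,"ay": 0,"az": 0,"gripper": 0.6},
    {"dx": -1,"dy": -0.18,"dz": 0,"ax": 0,"ay": 0,"az": 0,"gripper": 0.6},
    {"dx": -1,"dy": -0.18,"dz": 0,"ax": 0,"ay": 0,"az": 0,"gripper": 0.6},
    {"dx": -1,"dy": -0.18,"dz": 0,"ax": 0,"ay": 0,"az": 0,"gripper": 0.6},
  ],
)

```text
clock: 18.45
eef_pos: [470.3, -153.9, 176.6]
eef_rot: [3.141, 0.0, 1.644]
wrist_force: [0.5, -0.4, -0.2]
finger_gap: 48.1
finger_force: 20.0
```

>>> jog_arm(
  commands=[
    {"dx": -1,"dy": -0.18,"dz": 0,"ax": 0,"ay": 0,"az": 0,"gripper": 0.6},
    {"dx": -1,"dy": -0.18,"dz": 0,"ax": 0,"ay": 0,"az": 0,"gripper": 0.6},
    {"dx": -1,"dy": -0.18,"dz": 0,"ax": 0,"ay": 0,"az": 0,"gripper": 0.6},
    {"dx": -0.8,"dy": -0.18,"dz": 0,"ax": 0,"ay": 0,"az": 0,"gripper": 0.6},
    {"dx": -0.36,"dy": -0.17,"dz": 0,"ax": 0,"ay": 0,"az": 0,"gripper": 0.6},
    {"dx": 0,"dy": 0,"dz": 0,"ax": 0,"ay": 0,"az": 0,"gripper": 0.6},
    {"dx": 0,"dy": 0,"dz": 0,"ax": 0,"ay": 0,"az": 0,"gripper": 0.6},
  ],
)

```text
clock: 19.32
eef_pos: [447.4, -320.3, 175.7]
eef_rot: [3.141, -0.0, 1.645]
wrist_force: [0.8, 0.5, -1.3]
finger_gap: 47.7
finger_force: 20.0
```

```bash
python3 - <<'E'
from h import *
from cell import manip
st=manip.read_state();print(st["eef_pos"],st["finger_gap"])
print(tool([447,-323,22,1.644],st))
E
```

```text
[ 447.35788991 -320.33661318  175.69708638] 47.72169260138462
(array([-0.07, -0.01,  3.84]), np.float64(0.0))
```

>>> jog_arm(
  commands=[
    {"dx": -0.05,"dy": 0,"dz": 0.6,"ax": 0,"ay": 0,"az": 0,"gripper": 0.6},
    {"dx": 0,"dy": 0,"dz": 0.9,"ax": 0,"ay": 0,"az": 0,"gripper": 0.6},
    {"dx": 0,"dy": 0,"dz": 0.9,"ax": 0,"ay": 0,"az": 0,"gripper": 0.6},
    {"dx": 0,"dy": 0,"dz": 0.8,"ax": 0,"ay": 0,"az": 0,"gripper": 0.6},
    {"dx": 0,"dy": 0,"dz": 0.4,"ax": 0,"ay": 0,"az": 0,"gripper": 0.6},
    {"dx": 0,"dy": 0,"dz": 0.24,"ax": 0,"ay": 0,"az": 0,"gripper": 0.6},
    {"dx": 0,"dy": 0,"dz": 0,"ax": 0,"ay": 0,"az": 0,"gripper": 0.6},
    {"dx": 0,"dy": 0,"dz": 0,"ax": 0,"ay": 0,"az": 0,"gripper": 0.42},
    {"dx": 0,"dy": 0,"dz": 0,"ax": 0,"ay": 0,"az": 0,"gripper": 0.38},
    {"dx": 0,"dy": 0,"dz": 0,"ax": 0,"ay": 0,"az": 0,"gripper": 0.38},
  ],
)

```text
clock: 20.58
eef_pos: [447.4, -323.5, 22.2]
eef_rot: [3.141, 0.0, 1.644]
wrist_force: [-0.2, 0.1, 0.0]
finger_gap: 58.5
finger_force: 0.0
```

>>> jog_arm(
  commands=[
    {"dx": 0,"dy": 0,"dz": -0.6,"ax": 0,"ay": 0,"az": 0,"gripper": 0.38},
    {"dx": 0,"dy": 0,"dz": -1,"ax": 0,"ay": 0,"az": 0,"gripper": 0.38},
    {"dx": 0,"dy": 0,"dz": -1,"ax": 0,"ay": 0,"az": 0,"gripper": 0.3},
    {"dx": 0.5,"dy": 0,"dz": -1,"ax": 0,"ay": 0,"az": -0.4,"gripper": 0.3},
    {"dx": 0.9,"dy": 0.1,"dz": -0.5,"ax": 0,"ay": 0,"az": -0.5,"gripper": 0.3},
    {"dx": 1,"dy": 0.1,"dz": 0,"ax": 0,"ay": 0,"az": -0.5,"gripper": 0.3},
    {"dx": 1,"dy": 0.4,"dz": 0,"ax": 0,"ay": 0,"az": 0,"gripper": 0.3},
    {"dx": 0.8,"dy": 0.3,"dz": 0,"ax": 0,"ay": 0,"az": 0,"gripper": 0.3},
    {"dx": 0,"dy": 0,"dz": 0,"ax": 0,"ay": 0,"az": 0,"gripper": 0.3},
    {"dx": 0,"dy": 0,"dz": 0,"ax": 0,"ay": 0,"az": 0,"gripper": 0.3},
  ],
)

```text
clock: 21.82
eef_pos: [443.6, -150.6, 186.0]
eef_rot: [3.141, 0.0, 1.888]
wrist_force: [0.1, 0.2, -0.6]
finger_gap: 65.8
finger_force: 0.0
```

```bash
cat >> h.py <<'E'
def tops(c,z=40):
    im=c["image"].astype(int);m=((im[:,:,0]>195)&(im[:,:,0]-im[:,:,2]>18)).astype(np.uint8)
    h=cv2.cvtColor(c["image"],cv2.COLOR_RGB2HSV)
    for k in cv2.findContours(m,0,2)[0]:
        if 400<cv2.contourArea(k)<12000:
            r=np.array([onz(c,u,v,z)[:2] for u,v in k[:,0]],np.float32)
            (x,y),s,a=cv2.minAreaRect(r)
            if s[0]<s[1]: s=s[::-1];a-=90
            if 38<s[0]<56 and 28<s[1]<44: print("top",round(x,1),round(y,1),np.round(s,1),"yaw",round(a,1),"px",k[:,0].mean(0).round())
E
python3 - <<'E'
from h import *
from cell import manip
st=manip.read_state();print(st["eef_pos"],st["eef_rot"],st["finger_gap"])
c=snap("wrist","w5");tops(c)
s=snap("scene","s5")
a=crop(c,0,0,560,420,1);b=crop(s,90,130,350,325,560/260)
cv2.imwrite("pics/w5.png",cv2.resize(np.hstack([a,b[:420]]),None,fx=.71,fy=.71))
E
```

```text
[ 443.60736583 -150.64643975  186.03432309] [3.14135488e+00 4.22537146e-04 1.88837031e+00] 65.83901843033682
top 649.8 -161.7 [39.8 31.5] yaw -67.7 px [484. 277.]
top 624.9 -11.7 [40.3 29.9] yaw -60.8 px [539. 106.]
```

View pics/w5.png

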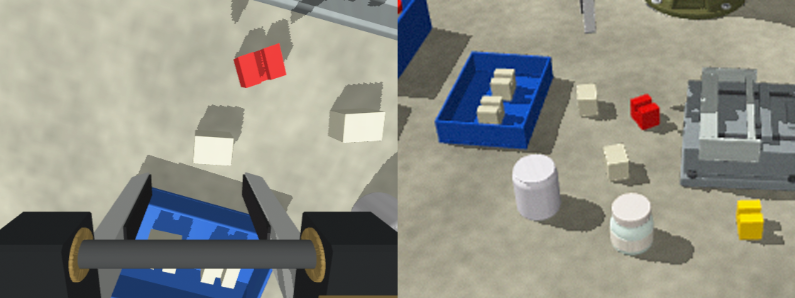

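Both notched blocks stand upright in the basket. In the left wrist view, blank0's top is at (213,150) and blank1's at (357,127).

```bash
sed -i 's/def tops(c,z=40):/def tops(c,z=40,t=225):/;s/>195)/>t)/' h.py; python3 - <<'E'
from h import *
from cell import manip
c=load("w5")
for t in(215,225,235):print(t);tops(c,40,t)
st=manip.read_state()
q=np.array([onz(c,u/.71,v/.71,40)[:2] for u,v in[(195,137),(234,137),(232,165),(193,163)]]);print(q.round(1),q.mean(0))
E
```

```text
215
top 465.0 -156.7 [48.1 35.4] yaw 14.7 px [305. 214.]
top 629.7 -71.3 [47.8 35.3] yaw 21.6 px [518. 180.]
225
top 465.3 -156.6 [47.3 35. ] yaw 14.7 px [305. 215.]
top 629.7 -71.2 [47.4 35.1] yaw 21.5 px [517. 181.]
235
top 465.1 -156.6 [46.4 34.7] yaw 14.5 px [304. 215.]
top 629.5 -71.3 [46.5 34.8] yaw 21.5 px [516. 180.]
[[ 438.4 -146.9]
 [ 483.9 -131.9]
 [ 494.1 -166.6]
 [ 446.4 -179.5]] [ 465.70173827 -156.22158461]
```

Blank0 has been knocked to (465,-157). I'll grasp it there.

```bash
python3 - <<'E'
from h import *
from cell import manip
st=manip.read_state()
print(tool([465.2,-156.6,14.5,np.radians(104.7)],st))
E
```

```text
(array([-0.3 ,  0.47,  4.28]), np.float64(0.34))
```

>>> jog_arm(
  commands=[
    {"dx": -0.3,"dy": 0.47,"dz": 0,"ax": 0,"ay": 0,"az": 0,"gripper": 0.35},
    {"dx": 0,"dy": 0,"dz": 0.7,"ax": 0,"ay": 0,"az": 0.34,"gripper": 0.35},
    {"dx": 0,"dy": 0,"dz": 1,"ax": 0,"ay": 0,"az": 0,"gripper": 0.35},
    {"dx": 0,"dy": 0,"dz": 1,"ax": 0,"ay": 0,"az": 0,"gripper": 0.35},
    {"dx": 0,"dy": 0,"dz": 0.9,"ax": 0,"ay": 0,"az": 0,"gripper": 0.35},
    {"dx": 0,"dy": 0,"dz": 0.5,"ax": 0,"ay": 0,"az": 0,"gripper": 0.35},
    {"dx": 0,"dy": 0,"dz": 0.18,"ax": 0,"ay": 0,"az": 0,"gripper": 0.35},
    {"dx": 0,"dy": 0,"dz": 0,"ax": 0,"ay": 0,"az": 0,"gripper": 0.6},
    {"dx": 0,"dy": 0,"dz": 0,"ax": 0,"ay": 0,"az": 0,"gripper": 0.6},
    {"dx": 0,"dy": 0,"dz": 0,"ax": 0,"ay": 0,"az": 0,"gripper": 0.6},
  ],
)

```text
clock: 23.18
eef_pos: [465.5, -156.0, 15.4]
eef_rot: [3.141, 0.001, 1.829]
wrist_force: [0.7, -0.8, 2.9]
finger_gap: 47.7
finger_force: 20.0
```

>>> jog_arm(
  commands=[
    {"dx": 0,"dy": 0,"dz": 0,"ax": 0,"ay": 0,"az": 0,"gripper": 0.6},
    {"dx": 0,"dy": 0,"dz": -0.4,"ax": 0,"ay": 0,"az": 0,"gripper": 0.6},
    {"dx": 0,"dy": 0,"dz": -1,"ax": 0,"ay": 0,"az": 0,"gripper": 0.6},
    {"dx": 0,"dy": 0,"dz": -1,"ax": 0,"ay": 0,"az": 0,"gripper": 0.6},
    {"dx": 0,"dy": 0,"dz": -1,"ax": 0,"ay": 0,"az": 0,"gripper": 0.6},
    {"dx": 0,"dy": 0,"dz": -0.8,"ax": 0,"ay": 0,"az": 0.5,"gripper": 0.6},
    {"dx": 0,"dy": 0,"dz": 0,"ax": 0,"ay": 0,"az": 0.55,"gripper": 0.6},
    {"dx": 0,"dy": 0,"dz": 0,"ax": 0,"ay": 0,"az": 0,"gripper": 0.6},
  ],
)

```text
clock: 24.18
eef_pos: [465.0, -155.6, 183.5]
eef_rot: [3.141, 0.0, 1.646]
wrist_force: [0.8, -0.0, -1.9]
finger_gap: 48.1
finger_force: 20.0
```

```bash
python3 - <<'E'
from h import *
from cell import manip
st=manip.read_state();print(st["eef_pos"],st["eef_rot"],st["finger_gap"])
O=np.array([545.5,114.0]);t=np.radians(4.2)
def V(x,y):return O+[x*np.cos(t)-y*np.sin(t),x*np.sin(t)+y*np.cos(t)]
p=V(-38,2.0);print(p,tool([*p,176,np.radians(94.2)],st))
E
```

```text
[ 464.97498939 -155.58678254  183.45386118] [3.14095789e+00 2.59070095e-04 1.64624993e+00] 48.06560240515358
[507.45557347 113.21157746] (array([6.62, 1.57, 0.19]), np.float64(0.01))
```

>>> jog_arm(
  commands=[
    {"dx": 0.5,"dy": 0.2,"dz": 0,"ax": 0,"ay": 0,"az": 0,"gripper": 0.6},
    {"dx": 1,"dy": 0.2,"dz": 0,"ax": 0,"ay": 0,"az": 0,"gripper": 0.6},
    {"dx": 1,"dy": 0.2,"dz": 0,"ax": 0,"ay": 0,"az": 0,"gripper": 0.6},
    {"dx": 1,"dy": 0.2,"dz": 0,"ax": 0,"ay": 0,"az": 0,"gripper": 0.6},
    {"dx": 1,"dy": 0.2,"dz": 0,"ax": 0,"ay": 0,"az": 0,"gripper": 0.6},
    {"dx": 1,"dy": 0.2,"dz": 0,"ax": 0,"ay": 0,"az": 0,"gripper": 0.6},
    {"dx": 0.8,"dy": 0.2,"dz": 0,"ax": 0,"ay": 0,"az": 0,"gripper": 0.6},
    {"dx": 0.34,"dy": 0.22,"dz": 0,"ax": 0,"ay": 0,"az": 0,"gripper": 0.6},
    {"dx": 0,"dy": 0,"dz": 0,"ax": 0,"ay": 0,"az": 0,"gripper": 0.6},
    {"dx": 0,"dy": 0,"dz": 0,"ax": 0,"ay": 0,"az": 0,"gripper": 0.6},
  ],
)

```text
clock: 25.42
eef_pos: [509.8, 113.0, 182.5]
eef_rot: [-3.141, 0.0, 1.645]
wrist_force: [0.5, -0.7, -2.0]
finger_gap: 47.6
finger_force: 20.0
```

```bash
cat >>h.py <<'E'
def V(x,y):
    O=np.array([545.5,114.0]);t=np.radians(4.2)
    return O+[x*np.cos(t)-y*np.sin(t),x*np.sin(t)+y*np.cos(t)]
E
python3 - <<'E'
from h import *
from cell import manip
st=manip.read_state();print(st["eef_pos"],st["eef_rot"],st["finger_gap"])
print(tool([*V(-36,3),97,np.radians(94.2)],st))
c=snap("wrist","w6");cv2.imwrite("pics/w6.png",crop(c,100,80,500,380,1.5))
E
```

```text
[509.77208881 113.03598149 182.4946211 ] [-3.14106049e+00  2.16342343e-04  1.64537636e+00] 47.63503383192331
(array([ 0.03, -0.01,  2.14]), np.float64(0.01))
```

View pics/w6.png

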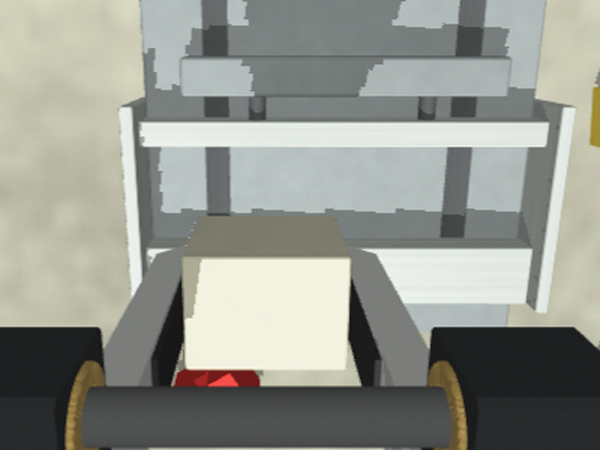

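The blank is held square to the jaws above the empty bed. I check its offset in the grip before lowering.

```bash
python3 - <<'E'
from h import *
c=load("w6")
q=np.array([onz(c,100+u/1.5,80+v/1.5,207)[:2] for u,v in[(185,257),(350,257),(349,369),(184,369)]]);print(q.round(1),q.mean(0),V(-36,3))
E
```

```text
[[484.2 127.9]
 [530.5 131.4]
 [534.3  96. ]
 [485.3  92.3]] [508.57404529 111.91594532] [509.37696423 114.35536834]
```

>>> jog_arm(
  commands=[
    {"dx": 0.03,"dy": 0,"dz": 0.5,"ax": 0,"ay": 0,"az": 0,"gripper": 0.6},
    {"dx": 0,"dy": 0,"dz": 0.6,"ax": 0,"ay": 0,"az": 0,"gripper": 0.6},
    {"dx": 0,"dy": 0,"dz": 0,"ax": 0,"ay": 0,"az": 0,"gripper": 0.6},
  ],
)

```text
clock: 25.85
eef_pos: [509.0, 114.3, 137.5]
eef_rot: [-3.139, 0.0, 1.645]
wrist_force: [0.1, -0.2, -0.5]
finger_gap: 47.8
finger_force: 20.0
```

>>> jog_arm(
  commands=[
    {"dx": 0.03,"dy": 0,"dz": 0.5,"ax": 0,"ay": 0,"az": 0,"gripper": 0.6},
    {"dx": 0,"dy": 0,"dz": 0.35,"ax": 0,"ay": 0,"az": 0,"gripper": 0.6},
    {"dx": 0,"dy": 0,"dz": 0.16,"ax": 0,"ay": 0,"az": 0,"gripper": 0.6},
    {"dx": 0,"dy": 0,"dz": 0,"ax": 0,"ay": 0,"az": 0,"gripper": 0.6},
    {"dx": 0,"dy": 0,"dz": 0,"ax": 0,"ay": 0,"az": 0,"gripper": 0.6},
  ],
)

```text
clock: 26.48
eef_pos: [510.0, 116.4, 98.9]
eef_rot: [3.141, -0.0, 1.646]
wrist_force: [0.5, 0.1, -1.4]
finger_gap: 47.6
finger_force: 20.0
```

>>> jog_arm(
  commands=[
    {"dx": 0,"dy": 0,"dz": 0.07,"ax": 0,"ay": 0,"az": 0,"gripper": 0.6},
    {"dx": 0,"dy": 0,"dz": 0,"ax": 0,"ay": 0,"az": 0,"gripper": 0.6},
    {"dx": 0,"dy": 0,"dz": 0,"ax": 0,"ay": 0,"az": 0,"gripper": 0.42},
    {"dx": 0,"dy": 0,"dz": 0,"ax": 0,"ay": 0,"az": 0,"gripper": 0.38},
    {"dx": 0,"dy": 0,"dz": 0,"ax": 0,"ay": 0,"az": 0,"gripper": 0.38},
    {"dx": 0,"dy": 0,"dz": -0.5,"ax": 0,"ay": 0,"az": 0,"gripper": 0.38},
    {"dx": 0,"dy": 0,"dz": -0.8,"ax": 0,"ay": 0,"az": 0,"gripper": 0.38},
    {"dx": 0,"dy": 0,"dz": -0.9,"ax": 0,"ay": 0,"az": 0,"gripper": 0.3},
  ],
)

```text
clock: 27.48
eef_pos: [509.5, 116.4, 184.2]
eef_rot: [-3.141, 0.0, 1.646]
wrist_force: [-0.1, -0.3, -0.1]
finger_gap: 64.6
finger_force: 0.0
```

```bash
python3 - <<'E'
from h import *
from cell import manip
st=manip.read_state();print(st["eef_pos"],st["eef_rot"],st["finger_gap"])
print(tool([629.7,-80,185,1.946],st))
E
```

```text
[509.46203094 116.36748206 184.22769217] [-3.14083028e+00  5.70757124e-05  1.64566171e+00] 64.60392186510538
(array([-5.12,  2.63, -0.02]), np.float64(-1.72))
```

>>> jog_arm(
  commands=[
    {"dx": -0.5,"dy": 0.3,"dz": 0,"ax": 0,"ay": 0,"az": 0,"gripper": 0.3},
    {"dx": -1,"dy": 0.5,"dz": 0,"ax": 0,"ay": 0,"az": 0,"gripper": 0.3},
    {"dx": -1,"dy": 0.5,"dz": 0,"ax": 0,"ay": 0,"az": 0,"gripper": 0.3},
    {"dx": -1,"dy": 0.5,"dz": 0,"ax": 0,"ay": 0,"az": 0,"gripper": 0.3},
    {"dx": -1,"dy": 0.5,"dz": 0,"ax": 0,"ay": 0,"az": 0,"gripper": 0.3},
    {"dx": -0.6,"dy": 0.33,"dz": 0,"ax": 0,"ay": 0,"az": -0.6,"gripper": 0.3},
    {"dx": 0,"dy": 0,"dz": 0,"ax": 0,"ay": 0,"az": -0.6,"gripper": 0.3},
    {"dx": 0,"dy": 0,"dz": 0,"ax": 0,"ay": 0,"az": -0.52,"gripper": 0.3},
    {"dx": 0,"dy": 0,"dz": 0,"ax": 0,"ay": 0,"az": 0,"gripper": 0.3},
    {"dx": 0,"dy": 0,"dz": 0,"ax": 0,"ay": 0,"az": 0,"gripper": 0.3},
  ],
)

```text
clock: 28.72
eef_pos: [629.9, -79.1, 183.4]
eef_rot: [-3.142, -0.0, 1.944]
wrist_force: [-0.1, 0.5, -0.1]
finger_gap: 65.8
finger_force: 0.0
```

```bash
python3 - <<'E'
from h import *
from cell import manip
c=snap("wrist","w7");tops(c,40,215);tops(c,120,215)
st=manip.read_state();print(st["eef_pos"],st["eef_rot"],st["finger_gap"])
print(tool([629.7,-71.3,14.5,np.radians(111.5)],st))
E
```

```text
top 629.4 -71.8 [48.  34.5] yaw 21.4 px [272. 198.]
[629.87252434 -79.09853253 183.48900249] [3.14152010e+00 3.28040717e-05 1.94427058e+00] 65.85209012268541
(array([0.18, 0.07, 4.22]), np.float64(-0.01))
```

>>> jog_arm(
  commands=[
    {"dx": 0.18,"dy": 0.06,"dz": 0.7,"ax": 0,"ay": 0,"az": 0,"gripper": 0.35},
    {"dx": 0,"dy": 0,"dz": 1,"ax": 0,"ay": 0,"az": 0,"gripper": 0.35},
    {"dx": 0,"dy": 0,"dz": 1,"ax": 0,"ay": 0,"az": 0,"gripper": 0.35},
    {"dx": 0,"dy": 0,"dz": 0.9,"ax": 0,"ay": 0,"az": 0,"gripper": 0.35},
    {"dx": 0,"dy": 0,"dz": 0.5,"ax": 0,"ay": 0,"az": 0,"gripper": 0.35},
    {"dx": 0,"dy": 0,"dz": 0.12,"ax": 0,"ay": 0,"az": 0,"gripper": 0.35},
    {"dx": 0,"dy": 0,"dz": 0,"ax": 0,"ay": 0,"az": 0,"gripper": 0.6},
    {"dx": 0,"dy": 0,"dz": 0,"ax": 0,"ay": 0,"az": 0,"gripper": 0.6},
    {"dx": 0,"dy": 0,"dz": 0,"ax": 0,"ay": 0,"az": 0,"gripper": 0.6},
    {"dx": 0,"dy": 0,"dz": 0,"ax": 0,"ay": 0,"az": 0,"gripper": 0.6},
  ],
)

```text
clock: 30.02
eef_pos: [630.2, -71.7, 16.0]
eef_rot: [3.14, 0.001, 1.946]
wrist_force: [0.8, -0.0, 6.9]
finger_gap: 48.1
finger_force: 20.0
```

>>> jog_arm(
  commands=[
    {"dx": 0,"dy": 0,"dz": -0.4,"ax": 0,"ay": 0,"az": 0,"gripper": 0.6},
    {"dx": 0,"dy": 0,"dz": -1,"ax": 0,"ay": 0,"az": 0,"gripper": 0.6},
    {"dx": 0,"dy": 0,"dz": -1,"ax": 0,"ay": 0,"az": 0,"gripper": 0.6},
    {"dx": 0,"dy": 0,"dz": -1,"ax": 0,"ay": 0,"az": 0,"gripper": 0.6},
    {"dx": 0,"dy": 0,"dz": -0.8,"ax": 0,"ay": 0,"az": 0.6,"gripper": 0.6},
    {"dx": 0,"dy": 0,"dz": 0,"ax": 0,"ay": 0,"az": 0.6,"gripper": 0.6},
    {"dx": 0,"dy": 0,"dz": 0,"ax": 0,"ay": 0,"az": 0.52,"gripper": 0.6},
    {"dx": 0,"dy": 0,"dz": 0,"ax": 0,"ay": 0,"az": 0,"gripper": 0.6},
  ],
)

```text
clock: 31.02
eef_pos: [629.3, -71.6, 183.4]
eef_rot: [3.141, 0.0, 1.646]
wrist_force: [0.8, 0.3, -1.4]
finger_gap: 47.6
finger_force: 20.0
```

```bash
python3 - <<'E'
from h import *
from cell import manip
st=manip.read_state();print(st["eef_pos"],st["eef_rot"],st["finger_gap"])
print(tool([*V(36,4),183,np.radians(94.2)],st))
c=snap("wrist","w8");tops(c,st["eef_pos"][2]+25,215)
E
```

```text
[629.30646277 -71.58633176 183.44098944] [3.14126387e+00 8.99565103e-05 1.64618171e+00] 47.556151709602545
(array([ 4.88, -0.84,  0.01]), np.float64(0.01))
top 627.5 -71.4 [46.9 34.5] yaw 4.3 px [259. 282.]
```

>>> jog_arm(
  commands=[
    {"dx": 0.5,"dy": -0.14,"dz": 0,"ax": 0,"ay": 0,"az": 0,"gripper": 0.6},
    {"dx": 1,"dy": -0.15,"dz": 0,"ax": 0,"ay": 0,"az": 0,"gripper": 0.6},
    {"dx": 1,"dy": -0.15,"dz": 0,"ax": 0,"ay": 0,"az": 0,"gripper": 0.6},
    {"dx": 1,"dy": -0.15,"dz": 0,"ax": 0,"ay": 0,"az": 0,"gripper": 0.6},
    {"dx": 0.8,"dy": -0.15,"dz": 0,"ax": 0,"ay": 0,"az": 0,"gripper": 0.6},
    {"dx": 0.58,"dy": -0.1,"dz": 0,"ax": 0,"ay": 0,"az": 0,"gripper": 0.6},
    {"dx": 0,"dy": 0,"dz": 0,"ax": 0,"ay": 0,"az": 0,"gripper": 0.6},
    {"dx": 0,"dy": 0,"dz": 0,"ax": 0,"ay": 0,"az": 0,"gripper": 0.6},
  ],
)

```text
clock: 32.08
eef_pos: [581.2, 120.4, 182.8]
eef_rot: [3.141, 0.0, 1.646]
wrist_force: [-0.1, 0.1, -0.9]
finger_gap: 47.6
finger_force: 20.0
```

```bash
python3 - <<'E'
from h import *
from cell import manip
st=manip.read_state();print(st["eef_pos"],st["eef_rot"],st["finger_gap"])
print(tool([*V(36,4),98,np.radians(94.2)],st))
c=snap("wrist","w9");tops(c,120,215);cv2.imwrite("pics/w9.png",crop(c,0,0,560,420,1.2))
E
```

```text
[581.2261297  120.41746776 182.77487657] [3.14149967e+00 1.07265823e-04 1.64639187e+00] 47.600726214499716
(array([ 0.01, -0.  ,  2.12]), np.float64(0.01))
top 507.9 115.2 [47.  34.5] yaw 4.4 px [175. 236.]
```

View pics/w9.png

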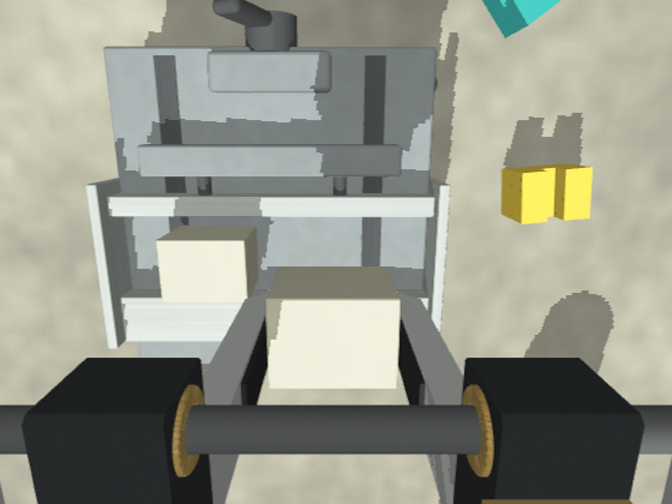

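Blank0 stands on the bed, square to the jaws at (205,270). Blank1 is held over its free spot. Lowering blank1, then going to the crank.

>>> jog_arm(
  commands=[
    {"dx": 0,"dy": 0,"dz": 0.6,"ax": 0,"ay": 0,"az": 0,"gripper": 0.6},
    {"dx": 0,"dy": 0,"dz": 0.7,"ax": 0,"ay": 0,"az": 0,"gripper": 0.6},
    {"dx": 0,"dy": 0,"dz": 0.5,"ax": 0,"ay": 0,"az": 0,"gripper": 0.6},
    {"dx": 0,"dy": 0,"dz": 0.32,"ax": 0,"ay": 0,"az": 0,"gripper": 0.6},
    {"dx": 0,"dy": 0,"dz": 0,"ax": 0,"ay": 0,"az": 0,"gripper": 0.6},
    {"dx": 0,"dy": 0,"dz": 0,"ax": 0,"ay": 0,"az": 0,"gripper": 0.6},
  ],
)

```text
clock: 32.88
eef_pos: [581.7, 120.5, 98.6]
eef_rot: [3.141, -0.0, 1.645]
wrist_force: [-0.6, 0.5, -1.1]
finger_gap: 47.9
finger_force: 20.0
```

>>> jog_arm(
  commands=[
    {"dx": 0,"dy": 0,"dz": 0.055,"ax": 0,"ay": 0,"az": 0,"gripper": 0.6},
    {"dx": 0,"dy": 0,"dz": 0,"ax": 0,"ay": 0,"az": 0,"gripper": 0.6},
    {"dx": 0,"dy": 0,"dz": 0,"ax": 0,"ay": 0,"az": 0,"gripper": 0.42},
    {"dx": 0,"dy": 0,"dz": 0,"ax": 0,"ay": 0,"az": 0,"gripper": 0.38},
    {"dx": 0,"dy": 0,"dz": 0,"ax": 0,"ay": 0,"az": 0,"gripper": 0.38},
    {"dx": 0,"dy": 0,"dz": -0.5,"ax": 0,"ay": 0,"az": 0,"gripper": 0.38},
    {"dx": 0,"dy": 0,"dz": -0.8,"ax": 0,"ay": 0,"az": 0,"gripper": 0.38},
    {"dx": 0,"dy": 0,"dz": -0.9,"ax": 0,"ay": 0,"az": 0,"gripper": 0.38},
    {"dx": 0.3,"dy": 0,"dz": -0.4,"ax": 0,"ay": 0,"az": 0,"gripper": 0.4},
  ],
)

```text
clock: 34.0
eef_pos: [581.0, 132.6, 201.7]
eef_rot: [3.139, -0.0, 1.645]
wrist_force: [-0.3, -0.4, 0.2]
finger_gap: 56.6
finger_force: 0.0
```

>>> jog_arm(
  commands=[
    {"dx": 1,"dy": -0.3,"dz": 0,"ax": 0,"ay": 0,"az": 0,"gripper": 0.4},
    {"dx": 1,"dy": -0.3,"dz": 0,"ax": 0,"ay": 0,"az": 0,"gripper": 0.4},
    {"dx": 0.9,"dy": -0.3,"dz": 0,"ax": 0,"ay": 0,"az": 0,"gripper": 0.4},
    {"dx": 0.6,"dy": -0.2,"dz": 0,"ax": 0,"ay": 0,"az": 0,"gripper": 0.4},
    {"dx": 0,"dy": 0,"dz": 0,"ax": 0,"ay": 0,"az": 0,"gripper": 0.4},
    {"dx": 0,"dy": 0,"dz": 0,"ax": 0,"ay": 0,"az": 0,"gripper": 0.4},
  ],
)

```text
clock: 34.75
eef_pos: [526.2, 268.5, 199.2]
eef_rot: [-3.141, 0.0, 1.646]
wrist_force: [0.9, -0.5, 0.4]
finger_gap: 56.7
finger_force: 0.0
```

```bash
python3 - <<'E'
from h import *
from cell import manip
st=manip.read_state();print(st["eef_pos"],st["eef_rot"],st["finger_gap"])
print(tool([517,285.8,95.3,np.radians(94.2)],st))
c=snap("wrist","w10");tops(c,120,215)
im=c["image"].max(2);m=((im<60)).astype(np.uint8)
k,l,s,ce=cv2.connectedComponentsWithStats(m)
for i in range(1,k):
    if 300<s[i,4]<3000: print(s[i],ce[i],onz(c,*ce[i],106.5))
E
```

```text
[526.19814174 268.52197452 199.17517603] [-3.14105936e+00  3.61300889e-04  1.64564840e+00] 56.70579311986217
(array([ 0.45, -0.2 ,  2.6 ]), np.float64(0.01))
[ 257  159   47   80 1802] [270.80688124 199.927303  ] [519.00291929 279.2472733  106.5       ]
```

>>> jog_arm(
  commands=[
    {"dx": 0.45,"dy": -0.2,"dz": 0.7,"ax": 0,"ay": 0,"az": 0,"gripper": 0.4},
    {"dx": 0,"dy": 0,"dz": 0.8,"ax": 0,"ay": 0,"az": 0,"gripper": 0.4},
    {"dx": 0,"dy": 0,"dz": 0.7,"ax": 0,"ay": 0,"az": 0,"gripper": 0.4},
    {"dx": 0,"dy": 0,"dz": 0.4,"ax": 0,"ay": 0,"az": 0,"gripper": 0.4},
    {"dx": 0,"dy": 0,"dz": 0,"ax": 0,"ay": 0,"az": 0,"gripper": 0.6},
    {"dx": 0,"dy": 0,"dz": 0,"ax": 0,"ay": 0,"az": 0,"gripper": 1},
    {"dx": 0,"dy": 0,"dz": 0,"ax": 0,"ay": 0,"az": 0,"gripper": 1},
    {"dx": 0,"dy": 0,"dz": 0,"ax": 0,"ay": 0,"az": 0,"gripper": 1},
    {"dx": 0,"dy": 0,"dz": 0,"ax": 0,"ay": 0,"az": 0,"gripper": 1},
  ],
  squeeze=20,
)

```text
clock: 35.92
eef_pos: [517.2, 286.3, 96.0]
eef_rot: [3.14, -0.0, 1.646]
wrist_force: [3.1, 0.2, 1.5]
finger_gap: 15.5
finger_force: 20.0
```

>>> jog_arm(
  commands=[
    {"dx": 0,"dy": -0.32,"dz": 0.23,"ax": 0,"ay": 0,"az": 0,"gripper": 1},
    {"dx": 0,"dy": -0.21,"dz": 0.33,"ax": 0,"ay": 0,"az": 0,"gripper": 1},
    {"dx": 0,"dy": -0.07,"dz": 0.38,"ax": 0,"ay": 0,"az": 0,"gripper": 1},
    {"dx": 0,"dy": 0.09,"dz": 0.38,"ax": 0,"ay": 0,"az": 0,"gripper": 1},
    {"dx": 0,"dy": 0.23,"dz": 0.32,"ax": 0,"ay": 0,"az": 0,"gripper": 1},
  ],
)

```text
clock: 36.55
eef_pos: [505.5, 285.4, 29.4]
eef_rot: [-3.141, 0.0, 1.646]
wrist_force: [1.2, -1.0, 9.7]
finger_gap: 15.6
finger_force: 20.0
```

>>> jog_arm(
  commands=[
    {"dx": 0,"dy": 0.33,"dz": 0.21,"ax": 0,"ay": 0,"az": 0,"gripper": 1},
    {"dx": 0,"dy": 0.38,"dz": 0.07,"ax": 0,"ay": 0,"az": 0,"gripper": 1},
    {"dx": 0,"dy": 0.38,"dz": -0.09,"ax": 0,"ay": 0,"az": 0,"gripper": 1},
    {"dx": 0,"dy": 0.32,"dz": -0.23,"ax": 0,"ay": 0,"az": 0,"gripper": 1},
    {"dx": 0,"dy": 0.21,"dz": -0.33,"ax": 0,"ay": 0,"az": 0,"gripper": 1},
  ],
)

```text
clock: 37.17
eef_pos: [569.8, 290.2, 43.4]
eef_rot: [-3.138, 0.001, 1.646]
wrist_force: [-13.4, 0.5, -0.8]
finger_gap: 15.5
finger_force: 20.0
```

>>> jog_arm(
  commands=[
    {"dx": 0,"dy": 0.07,"dz": -0.38,"ax": 0,"ay": 0,"az": 0,"gripper": 1},
    {"dx": 0,"dy": -0.09,"dz": -0.38,"ax": 0,"ay": 0,"az": 0,"gripper": 1},
    {"dx": 0,"dy": -0.23,"dz": -0.32,"ax": 0,"ay": 0,"az": 0,"gripper": 1},
  ],
)

```text
clock: 37.55
eef_pos: [560.3, 289.4, 88.2]
eef_rot: [3.142, -0.0, 1.645]
wrist_force: [-1.8, 3.9, -12.3]
finger_gap: 15.4
finger_force: 20.0
```

>>> jog_arm(
  commands=[
    {"dx": 0,"dy": -0.33,"dz": -0.21,"ax": 0,"ay": 0,"az": 0,"gripper": 1},
    {"dx": 0,"dy": -0.38,"dz": -0.07,"ax": 0,"ay": 0,"az": 0,"gripper": 1},
    {"dx": 0,"dy": -0.38,"dz": 0.09,"ax": 0,"ay": 0,"az": 0,"gripper": 1},
    {"dx": 0,"dy": 0,"dz": 0,"ax": 0,"ay": 0,"az": 0,"gripper": 1},
    {"dx": 0,"dy": 0,"dz": 0,"ax": 0,"ay": 0,"az": 0,"gripper": 1},
  ],
)

```text
clock: 38.17
eef_pos: [516.5, 286.2, 95.9]
eef_rot: [3.142, -0.0, 1.646]
wrist_force: [0.3, 3.8, -6.7]
finger_gap: 15.2
finger_force: 20.0
```

Closed to the starting crank angle. Releasing, backing off and inspecting.

>>> jog_arm(
  commands=[
    {"dx": 0,"dy": 0,"dz": 0,"ax": 0,"ay": 0,"az": 0,"gripper": 0.6},
    {"dx": 0,"dy": 0,"dz": 0,"ax": 0,"ay": 0,"az": 0,"gripper": 0.5},
    {"dx": 0,"dy": 0,"dz": -0.7,"ax": 0,"ay": 0,"az": 0,"gripper": 0.4},
    {"dx": 0,"dy": 0,"dz": -1,"ax": 0,"ay": 0,"az": 0,"gripper": 0.4},
    {"dx": 0,"dy": 0,"dz": -1,"ax": 0,"ay": 0,"az": 0,"gripper": 0.4},
    {"dx": -0.8,"dy": 0.2,"dz": -0.5,"ax": 0,"ay": 0,"az": 0,"gripper": 0.4},
    {"dx": -1,"dy": 0.2,"dz": -0.5,"ax": 0,"ay": 0,"az": 0,"gripper": 0.4},
    {"dx": -1,"dy": 0.2,"dz": -0.5,"ax": 0,"ay": 0,"az": 0,"gripper": 0.4},
    {"dx": -0.8,"dy": 0.2,"dz": 0,"ax": 0,"ay": 0,"az": 0,"gripper": 0.4},
    {"dx": -0.5,"dy": 0,"dz": 0,"ax": 0,"ay": 0,"az": 0,"gripper": 0.4},
  ],
)

```text
clock: 39.42
eef_pos: [561.3, 123.5, 263.9]
eef_rot: [3.141, 0.0, 1.644]
wrist_force: [0.1, 0.2, -0.2]
finger_gap: 56.2
finger_force: 0.0
```

>>> jog_arm(
  commands=[
    {"dx": -0.6,"dy": 0,"dz": 0,"ax": 0,"ay": 0,"az": 0,"gripper": 0.4},
    {"dx": -0.4,"dy": 0,"dz": 0,"ax": 0,"ay": 0,"az": 0,"gripper": 0.4},
    {"dx": 0,"dy": 0,"dz": 0,"ax": 0,"ay": 0,"az": 0,"gripper": 0.4},
    {"dx": 0,"dy": 0,"dz": 0,"ax": 0,"ay": 0,"az": 0,"gripper": 0.4},
  ],
)

```text
clock: 39.92
eef_pos: [563.9, 85.8, 263.7]
eef_rot: [3.142, -0.0, 1.646]
wrist_force: [-0.3, 0.4, 0.3]
finger_gap: 56.5
finger_force: 0.0
```

```bash
python3 - <<'E'
from h import *
c=snap("wrist","w11");tops(c,120,215)
s=snap("scene","s11")
a=crop(c,0,0,560,420,1);b=crop(s,90,130,400,325,560/310)
b=np.vstack([b,np.zeros((420-b.shape[0],b.shape[1],3),np.uint8)])
cv2.imwrite("pics/w11.png",cv2.resize(np.hstack([a,b]),None,fx=.71,fy=.71))
E
```

```text
top 579.9 115.3 [46.9 33.3] yaw 4.3 px [303. 173.]
top 508.3 109.5 [46.7 34.2] yaw 4.6 px [199. 173.]
```

View pics/w11.png

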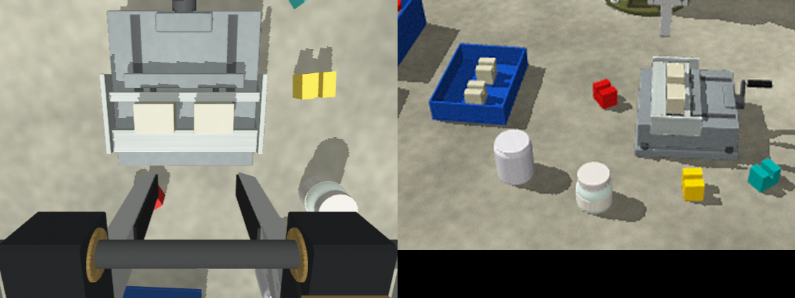

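Both blanks are clamped square between the jaws at (154,118) and (214,118), the notched blocks are upright in the basket, and the bystanders are untouched.

```bash
python3 -c "
from cell import job
print(job.sign_off())"
```

```text
the job is handed in; nothing more can be done
None
```

The job is handed in: both notched blocks stand upright in the basket, both plain blocks are clamped side by side in the vise, and the jar, tin and beaker were not touched (about 40 s used; sign-off gave no verdict).

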